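Pack the bento: cool blocks under the ledge, snack cups behind, bottle stoppered

ROBOT

A 7-joint arm with a two-finger parallel gripper is mounted at the origin on the work surface. World frame = base frame: x ahead of the robot, y to its left, z up, the work surface at z = 0. Lengths are in m, angles in rad, forces in N, time in s.
With the tool pointing down it reaches from about 0.35 to 0.9 m from the base axis. Payload 8.1 kg.
Tool frame: the origin (TCP) lies on the centre line of the jaws, within the pads' length; the fingertips stand 19 mm ahead of it and the grasp point (between the pads) is the TCP; z points along the fingers, y is the direction in which the jaws open and shut (so a half turn about z gives the same grasp; the last joint's range is limited). The gripper opens to 92 mm and grips with 3 to 60 N. Pads are 19 mm wide; open, the fingers measure 130 mm over their backs; the gripper's body (75 mm by 190 mm) begins 47 mm behind the grasp point.
Start: joints at [1.12, 0.434, 0.025, 1.573, -0.012, 1.134, -0.075], TCP at [0.213, -0.588, 0.246] pointing down, gripper open.
Joint ranges: [-2.62, 2.62], [-0.44, 2.09], [-1.27, 1.32], [0.08, 2.57], [-1.32, 4.46], [0.12, 2], [-2.74, 2.74]. Speed limits (rad/s): [2.22, 2.22, 3.01, 3.01, 3.14, 3.14, 3.14].

INTERFACE

Orientations are given as a rotation vector (axis times angle).
In Python, from cell import monitor, imaging, workorder, outline_of gives the robot as it stands.
- The arm moves only by the tool move_arm, never from a script. Its argument "series" is a list of rows, each a list of 6 numbers: the shift along the world's x, y, z in cm, then the turn, a rotation vector about the world's x, y, z in degrees. A call has 1 to 8 rows; each row shifts and turns the commanded pose from where the row before left it; what a row does not reach is not made up. A row lasts 1/10 s, in which the tool goes at most 50 mm and 8.59 degrees, less where a joint would pass 70% of its speed; a pose out of reach is approached as far as the arm can. A call with a gripper value outside its range is refused whole. "grip" is the opening, from 0 (shut) to 1 (fully open), set as the call begins (left out, the last holds). The fingers move at their own pace and stop on an object; "force" is the grip in N (left out, the last holds). Time passes only in rows, so rows that do not move let the fingers close. It gives the time, the measured TCP pose, the force and the opening at its end, in the units of the state.
- monitor.observe(): the state, without advancing time (a new reading comes with each control period).
- imaging.get_image(name): name is "side" or "top" or "wrist"; returns a dict with "color" (480x640x3 uint8, red, green, blue), "fx", "fy", "cx", "cy" (pixels), "rvec" (rotation vector, rad) and "tvec" (3), from world to camera coordinates, as OpenCV has them; the wrist camera has in their place "mount" (4x4, takes a point from camera to tool coordinates, whose origin is the TCP and whose axes are the flange's). Camera axes: x right, y down, z forward; pixel columns grow to the right and rows downward; lengths in m; the calibration is good to about 2 mm. The wrist camera is an equidistant fisheye: a pixel r from the principal point sees the ray r / f radians off the axis. A picture is of the moment at which its call begins: read the wrist's pose just before it. There is no depth.
- workorder.sign_off(): hands the job in, once; it reports no verdict.
Trained networks look in the newest picture that a camera, given by its name, has taken for a name from the list of things; names that differ only in an ending like _2 or _b are one class to them, and where a whole thing is asked for, a point or a joint stands for the part that bears it (a point fixed in the world has none). Each returns a list of dicts, best first, with "p" (0 to 1); they miss things now and then, are a little off and sometimes report something else, mostly with a low value. They report only what shows in the picture. A call takes as long as a camera call. They do not tell look-alikes from the thing itself.
- outline_of(camera, thing): "mask" (480x640 bool, what is visible of it) and "rect" ([left, top, width, height] in pixels, round what is visible of it).
The state is a dict: "clock": time; "joints": joint angles; "dq": joint speeds; "joint_efforts": joint torques, N m; "position": TCP position; "ee_rot": TCP orientation; "force": force on the tool from outside, world axes, zero at the start; "ft_torque": the same for the moment, N m; "width": opening from 0.0 (shut) to 1.0 (fully open).
Only numpy, scipy, OpenCV 4.12 (cv2) and the standard library are available. Lean on these libraries where they do the work, as an engineer would, in place of code of your own. Each camera call takes 0.05 s, during which the arm holds its last target. There are 200 camera calls.

TASK

Pack tomorrow's lunch: slide every cool block on the bench under the lunchbox's ledge, one to a bay and fully home against the end wall, and stand every snack cup upright on the floor at the open end of a bay, one to a bay. Set the stopper fully down into the neck of the drink bottle, leave the bottle standing upright on the bench, and leave the ramekin and the spoon where they are.

Things in the scene. Friction and masses are not known exactly. Their poses are not given: they have to be found in the camera images.
- lunchbox: open blue bento box, 142 (x) x 200 (y) x 33 mm, fixed; origin centre of underside, z up. Three bays side by side in y, 62 mm apart, each 130 mm long (x), 56 wide, between ribs 18 mm high; floor 4 mm up; outer walls 6 thick. At the +x end a fixed yellow ledge, 5 thick, top 33 mm up, overhangs the bays for 32 mm from the end wall, 24 mm clear above their floor; the other 98 mm is open above.
- bay0_home (a point): point on the floor of bay 0 (-62 mm in the lunchbox's y, +30 mm in its x, 4 mm above the bench) where a cool block's origin lies when the block is fully home under the ledge against the end wall; axes as the lunchbox's (a block slides home along +x; lower it with its origin about 44 mm before this point to clear the ledge)
- bay0_open (a point): point on the floor at the open end of bay 0, 65 mm before bay0_home along the lunchbox's -x (30 mm from the -x end wall), where a snack cup's origin should stand; axes as the lunchbox's
- bay1_home (a point): point on the floor of bay 1 (0 mm in the lunchbox's y, +30 mm in its x, 4 mm above the bench) where a cool block's origin lies when the block is fully home under the ledge against the end wall; axes as the lunchbox's (a block slides home along +x; lower it with its origin about 44 mm before this point to clear the ledge)
- bay1_open (a point): point on the floor at the open end of bay 1, 65 mm before bay1_home along the lunchbox's -x (30 mm from the -x end wall), where a snack cup's origin should stand; axes as the lunchbox's
- bay2_home (a point): point on the floor of bay 2 (62 mm in the lunchbox's y, +30 mm in its x, 4 mm above the bench) where a cool block's origin lies when the block is fully home under the ledge against the end wall; axes as the lunchbox's (a block slides home along +x; lower it with its origin about 44 mm before this point to clear the ledge)
- bay2_open (a point): point on the floor at the open end of bay 2, 65 mm before bay2_home along the lunchbox's -x (30 mm from the -x end wall), where a snack cup's origin should stand; axes as the lunchbox's
- block0: white rigid cool block, 70 (x) x 50 (y) x 20 mm (z), about 120 g, with an upright orange finger tab on top to grip it by: 30 mm long in x, 12 mm thick in y, centred 20 mm behind the block's centre (towards its -x), its top 54 mm above the underside. Its +x end goes under the ledge. Origin: centre of its underside; z up.
- block1: white rigid cool block, 70 (x) x 50 (y) x 20 mm (z), about 120 g, with an upright orange finger tab on top to grip it by: 30 mm long in x, 12 mm thick in y, centred 20 mm behind the block's centre (towards its -x), its top 54 mm above the underside. Its +x end goes under the ledge. Origin: centre of its underside; z up.
- block2: white rigid cool block, 70 (x) x 50 (y) x 20 mm (z), about 120 g, with an upright orange finger tab on top to grip it by: 30 mm long in x, 12 mm thick in y, centred 20 mm behind the block's centre (towards its -x), its top 54 mm above the underside. Its +x end goes under the ledge. Origin: centre of its underside; z up.
- cup0: green snack cup with fixed lid, round, 46 mm across and 34 mm high (42 mm across its foot), with an upright black round knob 16 mm in diameter on top from 34 to 58 mm above the underside to grip it by; about 90 g. Origin: centre of its underside; z up. May be absent (None from the start).
- cup1: green snack cup with fixed lid, round, 46 mm across and 34 mm high (42 mm across its foot), with an upright black round knob 16 mm in diameter on top from 34 to 58 mm above the underside to grip it by; about 90 g. Origin: centre of its underside; z up. May be absent (None from the start).
- cup2: green snack cup with fixed lid, round, 46 mm across and 34 mm high (42 mm across its foot), with an upright black round knob 16 mm in diameter on top from 34 to 58 mm above the underside to grip it by; about 90 g. Origin: centre of its underside; z up. May be absent (None from the start).
- bottle: stainless steel drink bottle, loose, about 450 g, 68 mm across, 180 mm high, open neck 42 mm outside and 34 mm inside, 32 mm deep. Origin: centre of its underside; z up.
- bottle_mouth (a point): centre of the bottle's mouth, level with its rim, 180 mm above the bench; z along the neck
- stopper: bottle stopper, 56 mm high, standing on its small end: black tapered plug 22 mm across at the bottom, 29 mm at the top, 24 mm long; above it a dark flange 40 mm across and 6 mm thick; above that a steel knob 20 mm in diameter from 30 to 56 mm above the underside, to grip it by; about 60 g. Origin: centre of its small end; z up.
- stopper_seat (a point): centre of the flange's underside, 24 mm above the stopper's origin; it meets bottle_mouth when the stopper is seated
- ramekin: white ceramic ramekin, 80 mm across, 45 mm high, loose, a bystander; origin at the centre of its underside
- spoon: bamboo spoon, 190 mm long, lying on the bench, loose, a bystander; origin under its middle
Mind the look-alikes: they are no part of the job. Leave any pink or purple look-alike of the cup1 alone.

How it is judged:
At the end, for the whole second after the job is handed in: Each block flat in a bay, within 5 mm of home along x, 8 mm across, 4 mm high; each cup upright in its own bay, 12 mm behind to 20 mm ahead of the open point, 10 mm across; stopper flange on the bottle rim to 4 mm, 5 mm sideways, 0.12 rad; bottle upright on the bench; all at rest (((x of block0 in the frame of bay0_home between -0.005 and 0.005 m and y of block0 in the frame of bay0_home between -0.008 and 0.008 m and z of block0 in the frame of bay0_home between -0.004 and 0.004 m) or (x of block0 in the frame of bay1_home between -0.005 and 0.005 m and y of block0 in the frame of bay1_home between -0.008 and 0.008 m and z of block0 in the frame of bay1_home between -0.004 and 0.004 m) or (x of block0 in the frame of bay2_home between -0.005 and 0.005 m and y of block0 in the frame of bay2_home between -0.008 and 0.008 m and z of block0 in the frame of bay2_home between -0.004 and 0.004 m)) and angle between each of block0, block1, block2, cup0, cup1, cup2's own z axis and vertical below 0.1 rad and linear speed of each of block0, block1, block2, cup0, cup1, cup2, bottle, stopper below 0.02 m/s and ((x of block1 in the frame of bay0_home between -0.005 and 0.005 m and y of block1 in the frame of bay0_home between -0.008 and 0.008 m and z of block1 in the frame of bay0_home between -0.004 and 0.004 m) or (x of block1 in the frame of bay1_home between -0.005 and 0.005 m and y of block1 in the frame of bay1_home between -0.008 and 0.008 m and z of block1 in the frame of bay1_home between -0.004 and 0.004 m) or (x of block1 in the frame of bay2_home between -0.005 and 0.005 m and y of block1 in the frame of bay2_home between -0.008 and 0.008 m and z of block1 in the frame of bay2_home between -0.004 and 0.004 m)) and ((x of block2 in the frame of bay0_home between -0.005 and 0.005 m and y of block2 in the frame of bay0_home between -0.008 and 0.008 m and z of block2 in the frame of bay0_home between -0.004 and 0.004 m) or (x of block2 in the frame of bay1_home between -0.005 and 0.005 m and y of block2 in the frame of bay1_home between -0.008 and 0.008 m and z of block2 in the frame of bay1_home between -0.004 and 0.004 m) or (x of block2 in the frame of bay2_home between -0.005 and 0.005 m and y of block2 in the frame of bay2_home between -0.008 and 0.008 m and z of block2 in the frame of bay2_home between -0.004 and 0.004 m)) and ((x of cup0 in the frame of bay0_open between -0.012 and 0.02 m and y of cup0 in the frame of bay0_open between -0.01 and 0.01 m and z of cup0 in the frame of bay0_open between -0.004 and 0.004 m) or (x of cup0 in the frame of bay1_open between -0.012 and 0.02 m and y of cup0 in the frame of bay1_open between -0.01 and 0.01 m and z of cup0 in the frame of bay1_open between -0.004 and 0.004 m) or (x of cup0 in the frame of bay2_open between -0.012 and 0.02 m and y of cup0 in the frame of bay2_open between -0.01 and 0.01 m and z of cup0 in the frame of bay2_open between -0.004 and 0.004 m)) and ((x of cup1 in the frame of bay0_open between -0.012 and 0.02 m and y of cup1 in the frame of bay0_open between -0.01 and 0.01 m and z of cup1 in the frame of bay0_open between -0.004 and 0.004 m) or (x of cup1 in the frame of bay1_open between -0.012 and 0.02 m and y of cup1 in the frame of bay1_open between -0.01 and 0.01 m and z of cup1 in the frame of bay1_open between -0.004 and 0.004 m) or (x of cup1 in the frame of bay2_open between -0.012 and 0.02 m and y of cup1 in the frame of bay2_open between -0.01 and 0.01 m and z of cup1 in the frame of bay2_open between -0.004 and 0.004 m)) and ((x of cup2 in the frame of bay0_open between -0.012 and 0.02 m and y of cup2 in the frame of bay0_open between -0.01 and 0.01 m and z of cup2 in the frame of bay0_open between -0.004 and 0.004 m) or (x of cup2 in the frame of bay1_open between -0.012 and 0.02 m and y of cup2 in the frame of bay1_open between -0.01 and 0.01 m and z of cup2 in the frame of bay1_open between -0.004 and 0.004 m) or (x of cup2 in the frame of bay2_open between -0.012 and 0.02 m and y of cup2 in the frame of bay2_open between -0.01 and 0.01 m and z of cup2 in the frame of bay2_open between -0.004 and 0.004 m)) and horizontal distance between stopper_seat and bottle_mouth below 0.005 m and z of stopper_seat in the frame of bottle_mouth between -0.004 and 0.004 m and angle between the z axis of stopper and the z axis of bottle, either way round below 0.12 rad and angle between bottle's own z axis and vertical below 0.06 rad and height (world z) of bottle below 0.006 m); the robot touches nothing.
It fails at once if the ramekin is moved by more than 40 mm (distance of ramekin from where it was at the start of the episode above 0.04 m).
It fails at once if the spoon is moved by more than 40 mm (distance of spoon from where it was at the start of the episode above 0.04 m).
It fails at once if the bottle is tipped by more than 0.5 rad (angle between bottle's own z axis and vertical above 0.5 rad).
Of cup0, cup1, cup2 only 2 to 3 are there at a start; the rules pass over those that are not, and their reading is None.
At some moment in a run one of block0, block1, block2 may be knocked a few centimetres aside while the robot is not near it.
Once in a run the grip may slacken for a moment while it holds something.
It also fails if it takes over 210 s, if anything falls off the work surface, if the arm or the gripper's body presses on something with over 40 N, if the wrist force passes 120 N, or if a joint passes its speed limit or range.

## Working session

There is one attempt and no reset: what is moved stays moved. The work goes in short steps, Python scripts to look and compute and a tool call to move; the robot and the scene stay as the last step left them, time stands still between calls to the robot, and variables do not carry over. Pictures are saved under pics/ and viewed, about 12 in all and at most 16, crops included, and the job is handed in when it is done.

Besides the shell and the picture viewer there is one more tool, called as name(argument=value, ...), one argument or row to a line, values as JSON. move_arm: Moves the arm, as the interface text tells. Its arguments: {"type":"object","properties":{"series":{"type":"array"},"grip":{"type":"number"},"force":{"type":"number"}},"required":["series"]}

```bash
ls; mkdir -p pics
cat > h.py <<'E'
import numpy as np, cv2
from cell import monitor, imaging, workorder, outline_of
from scipy.spatial.transform import Rotation as R
def snap(n,save=None):
    im=imaging.get_image(n)
    if save: cv2.imwrite(f'pics/{save}.png',im['color'][:,:,::-1])
    return im
def ray(im,u,v):
    Rm=R.from_rotvec(np.ravel(im['rvec'])).as_matrix();t=np.ravel(im['tvec'])
    d=Rm.T@np.array([(u-im['cx'])/im['fx'],(v-im['cy'])/im['fy'],1.]);return -Rm.T@t,d
def at(im,u,v,z):
    o,d=ray(im,u,v);return o+d*(z-o[2])/d[2]
def proj(im,p):
    Rm=R.from_rotvec(np.ravel(im['rvec'])).as_matrix();c=Rm@np.array(p)+np.ravel(im['tvec'])
    return np.array([im['fx']*c[0]/c[2]+im['cx'],im['fy']*c[1]/c[2]+im['cy']])
E
python3 - <<'E'
from h import *
s=monitor.observe();print({k:np.round(v,3).tolist() for k,v in s.items()})
for n in ['top','side']:
    im=snap(n,n+'0');print(n,-R.from_rotvec(np.ravel(im['rvec'])).as_matrix().T@np.ravel(im['tvec']),im['fx'],im['rvec'])
    for t in ['lunchbox','block0','cup0','bottle','stopper','ramekin','spoon']:
        for o in outline_of(n,t):
            if o['p']>.2: print(t,round(o['p'],2),o['rect'])
E
```

```text
pics
{'clock': 0.0, 'joints': [1.12, 0.435, 0.025, 1.574, -0.012, 1.134, -0.075], 'dq': [-0.001, -0.003, 0.0, -0.001, -0.001, -0.003, 0.001], 'joint_efforts': [-0.0, -66.785, 0.985, -31.446, -0.06, 0.043, 0.0], 'position': [0.213, -0.587, 0.245], 'ee_rot': [-3.093, -0.543, 0.001], 'force': [-0.356, 0.375, 1.023], 'ft_torque': [-0.023, -0.018, -0.042], 'width': 1.004}
top [0.46564717 0.01101233 1.11168417] 482.1490762338178 [ 2.21418607 -2.18669051  0.07982849]
lunchbox 0.8 [246.0, 184.3, 92.8, 69.8]
block0 0.79 [374.5, 256.9, 30.9, 36.2]
block0 0.68 [368.7, 217.1, 28.6, 33.7]
block0 0.61 [423.9, 216.4, 27.4, 28.3]
cup0 0.91 [480.9, 287.4, 22.2, 20.6]
cup0 0.91 [388.9, 309.1, 16.3, 21.5]
cup0 0.78 [473.4, 244.0, 27.3, 20.5]
cup0 0.69 [376.3, 175.0, 23.0, 20.9]
cup0 0.63 [427.7, 267.7, 26.8, 17.2]
cup0 0.58 [424.0, 311.1, 27.7, 19.7]
cup0 0.57 [461.4, 326.1, 23.2, 24.8]
bottle 0.68 [111.1, 258.7, 51.6, 31.6]
stopper 0.71 [162.9, 201.7, 15.6, 18.4]
ramekin 0.53 [243.9, 186.7, 92.9, 67.8]
ramekin 0.48 [423.9, 214.8, 27.3, 33.0]
spoon 0.7 [293.4, 98.0, 24.0, 82.7]
spoon 0.43 [162.9, 200.3, 16.0, 17.4]
side [-0.04156586  0.80075699  0.70573919] 540.9451559042548 [ 0.73331273 -2.34787169  1.360129  ]
lunchbox 0.82 [237.6, 271.1, 108.8, 80.0]
block0 0.9 [365.5, 231.8, 30.0, 25.7]
block0 0.83 [376.4, 261.6, 35.1, 30.6]
block0 0.79 [342.3, 255.3, 35.4, 24.2]
cup0 0.83 [404.4, 220.3, 20.3, 20.4]
cup0 0.82 [315.2, 235.4, 14.6, 27.5]
cup0 0.82 [404.3, 240.0, 20.8, 25.0]
cup0 0.77 [429.3, 267.5, 22.5, 26.6]
cup0 0.65 [471.4, 243.0, 21.0, 22.9]
cup0 0.58 [444.8, 253.2, 20.5, 27.9]
cup0 0.55 [447.1, 226.0, 16.1, 23.3]
bottle 0.6 [206.9, 344.2, 50.9, 101.8]
stopper 0.84 [182.0, 353.5, 26.9, 31.3]
ramekin 0.84 [325.9, 210.1, 28.2, 30.9]
spoon 0.79 [218.3, 260.5, 53.7, 30.8]
spoon 0.33 [312.3, 232.2, 15.9, 28.9]
```

Run:
```python
import cv2
a=cv2.imread('pics/top0.png');cv2.imwrite('pics/v1.png',cv2.resize(a[80:380,100:520],None,fx=1.9,fy=1.9,interpolation=cv2.INTER_CUBIC))
```

```text
(no output)
```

View pics/v1.png

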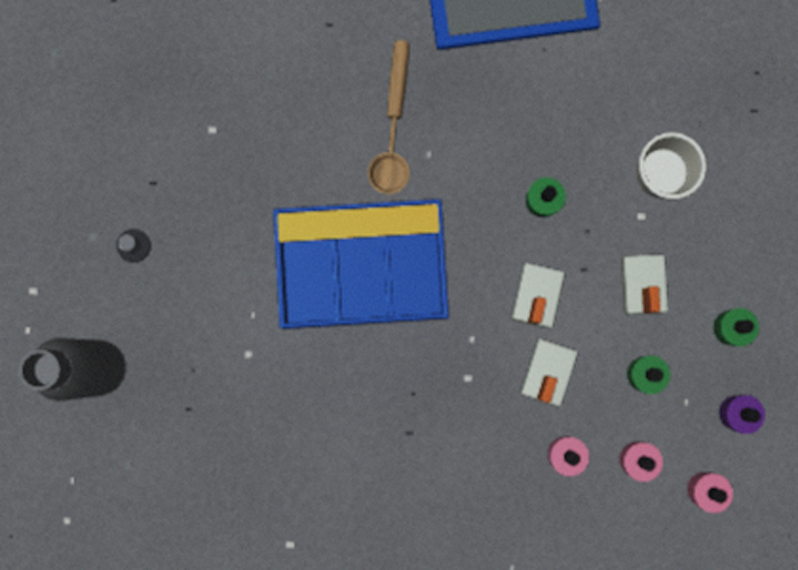

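The picture shows three white blocks with orange tabs, and three green cups at crop px (546,197), (650,374) and (737,327). It also shows one purple and three pink look-alikes, the box in the centre, the stopper at (134,245) and the bottle at (75,370). Next I fit the models to colour masks.

```bash
cat > fit.py <<'E'
from h import *
from scipy.optimize import minimize
def cyl(r,z0,z1,r1=None,x=0):
    a=np.linspace(0,2*np.pi,40,endpoint=False);r1=r1 or r
    return np.r_[np.c_[x+r*np.cos(a),r*np.sin(a),0*a+z0],np.c_[x+r1*np.cos(a),r1*np.sin(a),0*a+z1]]
def box(x0,x1,y0,y1,z0,z1): return np.array([[x,y,z] for x in(x0,x1) for y in(y0,y1) for z in(z0,z1)])
MOD=dict(cup=[cyl(.021,0,.034,.023)],block=[box(-.035,.035,-.025,.025,0,.02),box(-.035,-.005,-.006,.006,.02,.054)],
 lunchbox=[box(-.071,.071,-.1,.1,0,.033)],bottle=[cyl(.034,0,.14),cyl(.021,.14,.18)],
 stopper=[cyl(.011,0,.024,.0145),cyl(.02,.024,.03),cyl(.010,.03,.056)],ramekin=[cyl(.04,0,.045)])
def pts(im,P):
    Rm=R.from_rotvec(np.ravel(im['rvec'])).as_matrix();c=P@Rm.T+np.ravel(im['tvec'])
    return np.c_[im['fx']*c[:,0]/c[:,2]+im['cx'],im['fy']*c[:,1]/c[:,2]+im['cy']]
def render(im,kind,p,roi,S=3):
    l,t,w,h=roi;m=np.zeros((h*S,w*S),np.uint8);c,s=np.cos(p[2]),np.sin(p[2])
    for P in MOD[kind]:
        Q=P@np.array([[c,-s,0],[s,c,0],[0,0,1]]).T+[p[0],p[1],0]
        u=(pts(im,Q)-[l,t]+.5)*S-.5
        cv2.fillConvexPoly(m,cv2.convexHull((u*16).round().astype(np.int32)),255,shift=4)
    return cv2.resize(m,(w,h),interpolation=cv2.INTER_AREA)/255.
def fit(kind,views,p0):
    rois=[]
    for im,m in views:
        x,y,w,h=cv2.boundingRect(m.astype(np.uint8));rois.append((x-12,y-12,w+24,h+24))
    def cost(p): return sum(np.abs(render(im,kind,p,r)-m[max(r[1],0):r[1]+r[3],max(r[0],0):r[0]+r[2]]).sum()/m.sum() for (im,m),r in zip(views,rois))
    best=None
    for dy in ([-.5,-.25,0,.25,.5] if kind in('block',) else [0]):
        q=np.array(p0)+[0,0,dy]
        r=minimize(cost,q,method='Nelder-Mead',options=dict(initial_simplex=np.array([q,q+[.008,0,0],q+[0,.008,0],q+[0,0,.12]]),xatol=2e-4,fatol=1e-4))
        if best is None or r.fun<best.fun: best=r
    return best.x,best.fun
def comps(m,amin):
    m=cv2.morphologyEx(m.astype(np.uint8),cv2.MORPH_CLOSE,np.ones((3,3)))
    n,l,s,c=cv2.connectedComponentsWithStats(m)
    return [(l==i,c[i],s[i]) for i in range(1,n) if s[i,4]>amin]
def fill(m):
    o=np.zeros(m.shape,np.uint8);cs,_=cv2.findContours(m.astype(np.uint8),cv2.RETR_EXTERNAL,cv2.CHAIN_APPROX_NONE);cv2.drawContours(o,cs,-1,1,-1);return o>0
def masks(im):
    hsv=cv2.cvtColor(im['color'],cv2.COLOR_RGB2HSV);H,S,V=[hsv[...,i].astype(int) for i in range(3)]
    return dict(green=(H>45)&(H<80)&(S>110),blue=(H>100)&(H<128)&(S>120)|(H>18)&(H<35)&(S>120)&(V>90),
      white=((S<45)&(V>150))|((H<15)&(S>150)&(V>100)))
def scene(ims,verbose=True):
    out={'cup':[],'block':[],'lunchbox':[]}
    M=[masks(im) for im in ims]
    for kind,col,amin,zc in [('cup','green',120,.02),('block','white',300,.012),('lunchbox','blue',3000,.02)]:
        C=[comps(m[col],amin) for m in M]
        for m,c,s in C[0]:
            if kind=='lunchbox': c=np.array([s[0]+s[2]/2,s[1]+s[3]/2])
            p=at(ims[0],*c,zc)
            if not(.2<p[0]<.85 and s[1]>2): continue
            v=[(ims[0],fill(m))]
            if len(ims)>1:
                u=proj(ims[1],[p[0],p[1],zc]);k=[(np.hypot(*(cc-u)),mm) for mm,cc,_ in C[1]]
                k=[x for x in k if x[0]<(12 if kind!='lunchbox' else 40)]
                if k: v.append((ims[1],fill(min(k,key=lambda x:x[0])[1])))
            x,f=fit(kind,v,[p[0],p[1],0.]);f/=len(v)
            if f<.5: out[kind].append((x,f,len(v)))
            if verbose: print(kind,np.round(x,4),'cost %.2f'%f,len(v),'px',np.round(c))
    return out
E
python3 - <<'E'
from fit import *
ims=[snap('top'),]
scene(ims)
g=[]
for n in ['bottle','stopper']:
    o=outline_of('top',n)[0];v=[(ims[0],o['mask'])]
    g.append((n,v))
ims.append(snap('side'));scene(ims)
for n,v in g:
    o=outline_of('side',n)[0];c=np.argwhere(v[0][1]).mean(0)[::-1];p=at(ims[0],*c,.09 if n=='bottle' else .03)
    for vv in (v,[(ims[1],o['mask'])],v+[(ims[1],o['mask'])]): print(n,fit(n,vv,[p[0],p[1],0]))
E
```

```text
cup [ 0.658  -0.1608  0.0872] cost 0.15 1 px [387. 184.]
cup [ 0.5056 -0.3905  0.0524] cost 0.16 1 px [487. 252.]
cup [ 0.4485 -0.2847  0.1372] cost 0.19 1 px [441. 277.]
block [ 0.7014 -0.3185  0.357 ] cost 0.24 1 px [451. 169.]Traceback (most recent call last):
  File "<stdin>", line 3, in <module>
  File "fit.py", line 55, in scene
    x,f=fit(kind,v,[p[0],p[1],0.]);f/=len(v)
        ~~~^^^^^^^^^^^^^^^^^^^^^^^
  File "fit.py", line 28, in fit
    r=minimize(cost,q,method='Nelder-Mead',options=dict(initial_simplex=np.array([q,q+[.008,0,0],q+[0,.008,0],q+[0,0,.12]]),xatol=2e-4,fatol=1e-4))
    res = _minimize_neldermead(fun, x0, args, callback, bounds=bounds,
                               **options)
    fsim[k] = func(sim[k])
              ~~~~^^^^^^^^
    fx = function(np.copy(x), *(wrapper_args + args))
  File "fit.py", line 24, in cost
    def cost(p): return sum(np.abs(render(im,kind,p,r)-m[max(r[1],0):r[1]+r[3],max(r[0],0):r[0]+r[2]]).sum()/m.sum() for (im,m),r in zip(views,rois))
                        ~~~^^^^^^^^^^^^^^^^^^^^^^^^^^^^^^^^^^^^^^^^^^^^^^^^^^^^^^^^^^^^^^^^^^^^^^^^^^^^^^^^^^^^^^^^^^^^^^^^^^^^^^^^^^^^^^^^^^^^^^^^^^
  File "fit.py", line 24, in <genexpr>
    def cost(p): return sum(np.abs(render(im,kind,p,r)-m[max(r[1],0):r[1]+r[3],max(r[0],0):r[0]+r[2]]).sum()/m.sum() for (im,m),r in zip(views,rois))
                                   ~~~~~~~~~~~~~~~~~~~^~~~~~~~~~~~~~~~~~~~~~~~~~~~~~~~~~~~~~~~~~~~~~~
ValueError: operands could not be broadcast together with shapes (81,46) (81,34)
```

```bash
python3 - <<'E'
s=open('fit.py').read()
s=s.replace("rois.append((x-12,y-12,w+24,h+24))","x0,y0=max(x-12,0),max(y-12,0);rois.append((x0,y0,min(x+w+12,640)-x0,min(y+h+12,480)-y0))")
s=s.replace("and s[1]>2)","and s[1]>2 and s[0]>2 and s[0]+s[2]<638)")
open('fit.py','w').write(s)
E
python3 - <<'E'
from fit import *
ims=[snap('top'),]
scene(ims)
g=[]
for n in ['bottle','stopper']:
    o=outline_of('top',n)[0];v=[(ims[0],o['mask'])]
    g.append((n,v))
ims.append(snap('side'));scene(ims)
for n,v in g:
    o=outline_of('side',n)[0];c=np.argwhere(v[0][1]).mean(0)[::-1];p=at(ims[0],*c,.09 if n=='bottle' else .03)
    for vv in (v,[(ims[1],o['mask'])],v+[(ims[1],o['mask'])]): print(n,fit(n,vv,[p[0],p[1],0]))
E
```

```text
cup [ 0.6581 -0.1606  0.0934] cost 0.15 1 px [386. 184.]
cup [ 0.5057 -0.3911  0.0513] cost 0.16 1 px [487. 252.]
cup [ 0.4485 -0.2849  0.0546] cost 0.20 1 px [441. 277.]
block [ 0.7013 -0.3179  0.3507] cost 0.24 1 px [452. 169.]
block [ 0.5563 -0.2837  0.1196] cost 0.35 1 px [439. 228.]
block [ 0.5415 -0.1546 -0.2525] cost 0.21 1 px [383. 235.]
block [ 0.4489 -0.1678 -0.3136] cost 0.19 1 px [389. 276.]
lunchbox [0.5754 0.0591 0.0754] cost 0.02 1 px [290. 219.]
cup [ 0.6584 -0.1612  0.0626] cost 0.23 2 px [386. 184.]
cup [ 0.5062 -0.3912  0.156 ] cost 0.27 2 px [487. 252.]
cup [ 0.4485 -0.2848  0.0911] cost 0.25 2 px [441. 277.]
block [ 0.7035 -0.3186  0.5956] cost 0.38 2 px [452. 169.]
block [ 0.5581 -0.285   0.0814] cost 0.29 2 px [439. 228.]
block [ 0.5415 -0.155  -0.2996] cost 0.24 2 px [383. 235.]
block [ 0.4485 -0.169  -0.4098] cost 0.23 2 px [389. 276.]
lunchbox [0.5753 0.0591 0.071 ] cost 0.03 2 px [290. 219.]
bottle (array([0.44863355, 0.37331536, 0.01542437]), np.float64(0.0889894419306184))
bottle (array([0.4472141 , 0.37404352, 0.0407162 ]), np.float64(0.07820103797580016))
bottle (array([0.44804276, 0.37349761, 0.05791866]), np.float64(0.1706865058137534))
stopper (array([0.59339467, 0.32689474, 0.04736466]), np.float64(0.054710305174701455))
stopper (array([0.59263285, 0.32849334, 0.05043216]), np.float64(0.07172094220620413))
stopper (array([ 0.59338184,  0.32733061, -0.03890252]), np.float64(0.15105149280718855))
```

```bash
cat >> h.py <<'E'
def tool():
    s=monitor.observe();Rm=R.from_rotvec(s['ee_rot']).as_matrix();y=Rm[:,1]
    yaw=np.arctan2(-y[0],y[1]);yaw=(yaw+np.pi/2)%np.pi-np.pi/2   # block yaw whose y axis the jaws lie along
    return s,yaw,Rm[:,2]
def delta(x,y,z,yaw=None):
    s,ty,a=tool();d=(np.array([x,y,z])-s['position'])*100
    dy=None if yaw is None else np.degrees((yaw-ty+np.pi/2)%np.pi-np.pi/2)
    print('t %.1f pos'%s['clock'],np.round(s['position'],4),'toolyaw %.3f'%ty,'axis',np.round(a,3),'F',np.round(s['force'],1),'w %.3f'%s['width'],'| d cm',np.round(d,2),'dyaw',dy and round(dy,1),'j7 %.2f'%s['joints'][6])
BX=np.array([.5754,.0591]);BY=.073
def bayw(b,x): 
    c,s=np.cos(BY),np.sin(BY);q=np.array([x,(b-1)*.062]);return BX+np.array([c*q[0]-s*q[1],s*q[0]+c*q[1]])
E
python3 - <<'E'
from fit import *
ims=[snap('top')];ob=[o for o in outline_of('top','block0') if o['p']>.4]
im2=snap('side');os=[o for o in outline_of('side','block0') if o['p']>.4]
for o in ob:
    c=np.argwhere(o['mask']).mean(0)[::-1];p=at(ims[0],*c,.015)
    x,f=fit('block',[(ims[0],o['mask'])],[p[0],p[1],0]);print('top',x.round(4),round(f,3))
    u=proj(im2,[x[0],x[1],.015])
    b=min(os,key=lambda q:np.hypot(*(np.argwhere(q['mask']).mean(0)[::-1]-u)))
    y,f=fit('block',[(ims[0],o['mask']),(im2,b['mask'])],[x[0],x[1],x[2]]);print('both',y.round(4),round(f/2,3))
    t=y[:2]-.02*np.array([np.cos(y[2]),np.sin(y[2])]);print('tab');delta(*t,.15,y[2])
for b in range(3): print(b,bayw(b,.03-.046-.02),bayw(b,.03-.02),bayw(b,-.035))
E
```

```text
top [ 0.4489 -0.1683 -0.316 ] 0.063
both [ 0.4485 -0.1679 -0.3441] 0.084
tab
t 1.4 pos [ 0.213  -0.5876  0.2458] toolyaw 0.348 axis [ 0. -0. -1.] F [0.6 0.6 0.4] w 1.001 | d cm [21.67 42.64 -9.58] dyaw -39.6 j7 -0.08
top [ 0.5412 -0.154  -0.2242] 0.151
both [ 0.54   -0.1538 -0.2557] 0.103
tab
t 1.4 pos [ 0.213  -0.5876  0.2458] toolyaw 0.348 axis [ 0. -0. -1.] F [0.6 0.6 0.4] w 1.001 | d cm [30.76 43.88 -9.58] dyaw -34.6 j7 -0.08
0 [ 0.54401786 -0.00536054] [ 0.58989535 -0.00200552] [ 0.5450152  -0.00528761]
1 [0.53949588 0.05647433] [0.58537337 0.05982935] [0.54049322 0.05654727]
2 [0.5349739  0.11830921] [0.58085139 0.12166423] [0.53597123 0.11838214]
```

move_arm(
  series=[
    [3.2,3,-0.5,0,0,-2],
    [3.2,3,-0.5,0,0,-2],
    [3.2,3,-0.5,0,0,-2],
    [3.2,3,-0.5,0,0,-2],
    [3.2,3,-0.5,0,0,-2],
    [3.2,3,-0.5,0,0,-2],
    [3.2,3,-0.5,0,0,-2],
    [3.2,3,-0.5,0,0,-1.3],
  ],
  grip=0.5,
  force=25,
)

```text
clock: 2.15
position: [0.4702, -0.3463, 0.2058]
ee_rot: [3.139, 0.124, 0.001]
force: [1.0, -1.9, -0.3]
width: 0.501
```

move_arm(
  series=[
    [3.4,3.1,-2,0,0,0],
    [3.4,3.1,-2,0,0,0],
    [0,0,0,0,0,0],
    [0,0,0,0,0,0],
  ],
)

```text
clock: 2.55
position: [0.5373, -0.2843, 0.1651]
ee_rot: [-3.138, -0.131, 0.002]
force: [-0.8, -1.2, -0.6]
width: 0.502
```

Run:
```python
from h import *
delta(.5376,-.286,.05,.08)
im=snap('wrist','w1');print({k:v for k,v in im.items() if k!='color'})
delta(.5376,-.286,.05,.08)
```

```text
t 2.5 pos [ 0.5373 -0.2843  0.1651] toolyaw 0.084 axis [-0.001  0.001 -1.   ] F [-0.8 -1.2 -0.6] w 0.502 | d cm [  0.03  -0.17 -11.51] dyaw -0.2 j7 -1.11
{'fx': 371.64829954431775, 'fy': 371.64829954431775, 'cx': 315.09451765599346, 'cy': 234.43436069766426, 'mount': array([[-9.18175909e-04, -9.60659332e-01, -2.77727934e-01,
         7.52896187e-02],
       [ 9.99999453e-01, -1.02099516e-03,  2.25591701e-04,
         7.11902063e-04],
       [-5.00275648e-04, -2.77727575e-01,  9.60659744e-01,
        -1.39170980e-01],
       [ 0.00000000e+00,  0.00000000e+00,  0.00000000e+00,
         1.00000000e+00]])}
t 2.6 pos [ 0.5365 -0.2861  0.1658] toolyaw 0.081 axis [-0.001 -0.    -1.   ] F [ 0.3 -0.3  0. ] w 0.501 | d cm [ 1.100e-01  1.000e-02 -1.158e+01] dyaw -0.1 j7 -1.11
```

View pics/w1.png

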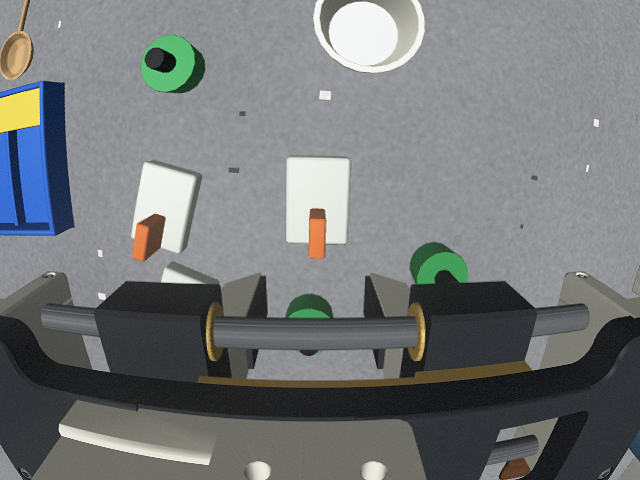

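The wrist view shows the tab at (317,233), where the tool axis should project, so I descend and grip.

move_arm(
  series=[
    [0.1,0,-4,0,0,0],
    [0,0,-4,0,0,0],
    [0,0,-3,0,0,0],
    [0,0,-0.5,0,0,0],
    [0,0,0,0,0,0],
  ],
)

```text
clock: 3.1
position: [0.5369, -0.2871, 0.0511]
ee_rot: [3.139, 0.124, -0.002]
force: [-0.6, -0.1, 0.6]
width: 0.498
```

move_arm(
  series=[
    [0,0,0,0,0,0],
    [0,0,0,0,0,0],
    [0,0,0,0,0,0],
    [0,0,0,0,0,0],
    [0,0,0,0,0,0],
    [0,0,0,0,0,0],
  ],
  grip=0,
  force=30,
)

```text
clock: 3.7
position: [0.538, -0.2859, 0.0514]
ee_rot: [3.139, 0.127, 0.001]
force: [-1.3, 0.4, 6.8]
width: 0.126
```

move_arm(
  series=[
    [0,0,1,0,0,0],
    [0,0,3,0,0,0],
    [0,0,4,0,0,0],
    [0,0,2,0,0,0],
    [0,0,0,0,0,0],
  ],
)

```text
clock: 4.2
position: [0.5396, -0.2866, 0.1547]
ee_rot: [3.136, 0.127, 0.008]
force: [0.8, -0.4, -0.8]
width: 0.125
```

Run:
```python
from h import *
for b in range(3): delta(*bayw(b,.03-.046-.02),.15,BY)
im=snap('wrist','w2')
```

```text
t 4.2 pos [ 0.5396 -0.2866  0.1547] toolyaw 0.081 axis [ 0.005 -0.002 -1.   ] F [ 0.8 -0.4 -0.8] w 0.125 | d cm [ 0.44 28.12 -0.47] dyaw -0.4 j7 -1.11
t 4.2 pos [ 0.5396 -0.2866  0.1547] toolyaw 0.081 axis [ 0.005 -0.002 -1.   ] F [ 0.8 -0.4 -0.8] w 0.125 | d cm [-1.000e-02  3.431e+01 -4.700e-01] dyaw -0.4 j7 -1.11
t 4.2 pos [ 0.5396 -0.2866  0.1547] toolyaw 0.081 axis [ 0.005 -0.002 -1.   ] F [ 0.8 -0.4 -0.8] w 0.125 | d cm [-0.46 40.49 -0.47] dyaw -0.4 j7 -1.11
```

View pics/w2.png

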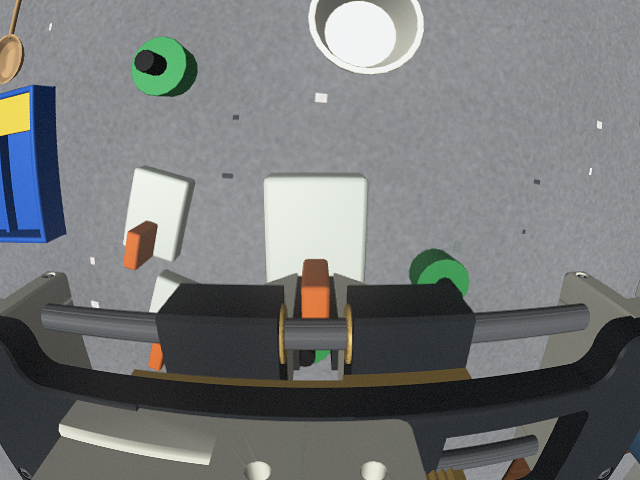

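move_arm(
  series=[
    [0,3.5,0,0,0,0],
    [0,4.5,0,0,0,0],
    [-0.1,4.5,0,0,0,0],
    [-0.1,4.5,0,0,0,0],
    [-0.1,4.5,0,0,0,0],
    [-0.1,4.5,0,0,0,0],
    [-0.1,4.5,0,0,0,0],
    [0,4.5,0,0,0,0],
  ],
  force=35,
)

```text
clock: 5.05
position: [0.5313, 0.0657, 0.1495]
ee_rot: [3.139, 0.127, -0.004]
force: [0.7, 0.9, -0.8]
width: 0.124
```

move_arm(
  series=[
    [0,3.5,0,0,0,-0.4],
    [0,2,0,0,0,0],
    [0,0,-1,0,0,0],
    [0,0,-1,0,0,0],
    [0,0,0,0,0,0],
  ],
)

```text
clock: 5.55
position: [0.5312, 0.1172, 0.1284]
ee_rot: [3.138, 0.113, -0.007]
force: [-0.5, -0.9, -1.7]
width: 0.127
```

Run:
```python
from h import *
delta(*bayw(2,.03-.046-.02),.054,BY)
im=snap('wrist','w3')
delta(*bayw(2,.03-.046-.02),.054,BY)
```

```text
t 5.5 pos [0.5312 0.1172 0.1284] toolyaw 0.072 axis [-0.004 -0.002 -1.   ] F [-0.5 -0.9 -1.7] w 0.127 | d cm [ 0.38  0.11 -7.44] dyaw 0.0 j7 -1.88
t 5.6 pos [0.5318 0.1173 0.1293] toolyaw 0.072 axis [-0.003 -0.002 -1.   ] F [-0.3  0.  -0.8] w 0.127 | d cm [ 0.32  0.1  -7.53] dyaw 0.1 j7 -1.88
```

View pics/w3.png

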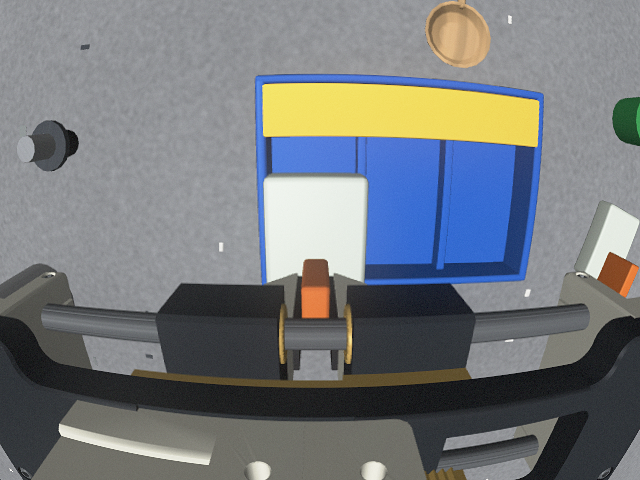

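```bash
cat >> h.py <<'E'
def wray(im,s,u,v):
    x,y=(u-im['cx'])/im['fx'],(v-im['cy'])/im['fy'];th=np.hypot(x,y)
    d=np.array([np.sin(th)*x/th,np.sin(th)*y/th,np.cos(th)]);M=im['mount'];Rm=R.from_rotvec(s['ee_rot']).as_matrix()
    return s['position']+Rm@M[:3,3],Rm@M[:3,:3]@d
def wat(im,s,u,v,z):
    o,d=wray(im,s,u,v);return o+d*(z-o[2])/d[2]
E
python3 - <<'E'
from h import *
s=monitor.observe();im=snap('wrist')
c,q=np.cos(BY),np.sin(BY)
for u,v,z in [(258,77,.033),(543,95,.033),(523,281,.033),(263,137,.033),(540,147,.033),(359,140,.022),(440,265,.022)]:
    p=wat(im,s,u,v,z);d=p[:2]-BX;print((u,v),p.round(4),'box frame',(np.array([c*d[0]+q*d[1],-q*d[0]+c*d[1]])*1000).round(1))
E
```

```text
(258, 77) [0.6385 0.1597 0.033 ] box frame [70.2 95.7]
(543, 95) [ 0.6529 -0.037   0.033 ] box frame [  70.2 -101.5]
(523, 281) [ 0.5125 -0.0467  0.033 ] box frame [ -70.4 -100.9]
(263, 137) [0.6002 0.1541 0.033 ] box frame [31.7 93. ]
(540, 147) [ 0.615  -0.0388  0.033 ] box frame [  32.3 -100.6]
(359, 140) [0.6022 0.0924 0.022 ] box frame [29.2 31.2]
(440, 265) [0.5186 0.023  0.022 ] box frame [-59.3 -31.9]
```

```bash
sed -i 's/^BX=.*/BX=np.array([.5755,.0581]);BY=.073/' h.py
```

move_arm(
  series=[
    [0.2,0,-2,0,0,0],
    [0,0,-2,0,0,0],
    [0,0,-1.5,0,0,0],
    [0,0,-1,0,0,0],
    [0,0,-0.6,0,0,0],
    [0,0,-0.2,0,0,0],
    [0,0,0,0,0,0],
  ],
)

```text
clock: 6.35
position: [0.535, 0.1191, 0.0581]
ee_rot: [-3.139, -0.115, -0.001]
force: [-0.3, 0.5, -1.5]
width: 0.128
```

Run:
```python
from h import *
delta(*bayw(2,.03-.02),.054,BY)
im=snap('wrist','w4');cv2.imwrite('pics/v4.png',im['color'][60:300,160:560,::-1])
```

```text
t 6.3 pos [0.535  0.1191 0.0581] toolyaw 0.073 axis [ 0.  0. -1.] F [-0.3  0.5 -1.5] w 0.128 | d cm [ 4.59  0.16 -0.41] dyaw -0.0 j7 -1.90
```

View pics/v4.png

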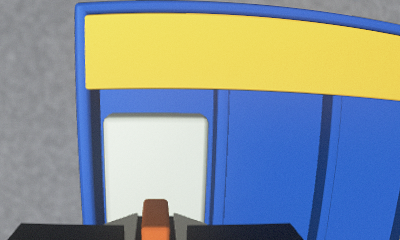

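move_arm(
  series=[
    [0,-0.1,-0.2,0,0,0],
    [0,0,-0.2,0,0,0],
    [0,0,0,0,0,0],
  ],
)

```text
clock: 6.7
position: [0.5353, 0.1182, 0.0553]
ee_rot: [-3.139, -0.116, -0.002]
force: [-4.1, -2.3, 13.8]
width: 0.133
```

Run:
```python
from h import *
import numpy as np
delta(*bayw(2,.03-.02),.054,BY)
for i in range(3): snap('wrist');delta(*bayw(2,.03-.02),.054,BY)
```

```text
t 6.7 pos [0.5353 0.1182 0.0553] toolyaw 0.074 axis [ 0.001  0.    -1.   ] F [-4.1 -2.3 13.8] w 0.133 | d cm [ 4.57  0.25 -0.13] dyaw -0.0 j7 -1.90
t 6.8 pos [0.5353 0.1181 0.0553] toolyaw 0.073 axis [ 0.001  0.    -1.   ] F [-4.1  0.2 15.4] w 0.127 | d cm [ 4.57  0.25 -0.13] dyaw -0.0 j7 -1.90
t 6.8 pos [0.5353 0.1181 0.0554] toolyaw 0.074 axis [ 0.002  0.    -1.   ] F [-4.6 -1.7 14.2] w 0.128 | d cm [ 4.57  0.25 -0.14] dyaw -0.0 j7 -1.90
t 6.8 pos [0.5353 0.1181 0.0553] toolyaw 0.074 axis [ 0.001  0.    -1.   ] F [-4.2 -1.9 14.6] w 0.130 | d cm [ 4.57  0.25 -0.13] dyaw -0.0 j7 -1.90
```

move_arm(
  series=[
    [0,0,0.1,0,0,0],
    [1,0.08,0,0,0,0],
    [1,0.07,0,0,0,0],
    [1,0.07,0,0,0,0],
    [0.8,0.06,0,0,0,0],
    [0.4,0.03,0,0,0,0],
    [0,0,0,0,0,0],
  ],
)

```text
clock: 7.55
position: [0.577, 0.1215, 0.0554]
ee_rot: [-3.139, -0.116, 0.0]
force: [-2.9, -0.0, 7.6]
width: 0.126
```

move_arm(
  series=[
    [0.2,0.01,0,0,0,0],
    [0.2,0.02,0,0,0,0],
    [0,0,0,0,0,0],
  ],
)

```text
clock: 7.85
position: [0.5804, 0.1218, 0.0554]
ee_rot: [3.139, 0.116, -0.002]
force: [-5.5, -0.9, 9.0]
width: 0.125
```

Run:
```python
from h import *
delta(*bayw(2,.03-.02),.054,BY)
im=snap('wrist','w5');cv2.imwrite('pics/v5.png',im['color'][60:300,160:560,::-1])
```

```text
t 7.8 pos [0.5804 0.1218 0.0554] toolyaw 0.074 axis [-0.001 -0.    -1.   ] F [-5.5 -0.9  9. ] w 0.125 | d cm [ 0.06 -0.11 -0.14] dyaw -0.1 j7 -1.88
```

move_arm(
  series=[
    [0.2,0.01,0,0,0,0],
    [0,0,0,0,0,0],
  ],
)

```text
clock: 8.1
position: [0.5821, 0.1219, 0.0554]
ee_rot: [3.139, 0.116, -0.003]
force: [-7.1, -1.2, 10.3]
width: 0.13
```

move_arm(
  series=[
    [0.2,0.01,0,0,0,0],
    [0,0,0,0,0,0],
  ],
)

```text
clock: 8.3
position: [0.5822, 0.1218, 0.0554]
ee_rot: [3.139, 0.117, -0.008]
force: [-13.2, -1.4, 18.8]
width: 0.128
```

move_arm(
  series=[
    [-0.2,-0.01,0,0,0,0],
    [0,0,0,0,0,0],
    [0,0,0,0,0,0],
  ],
  grip=0.25,
)

```text
clock: 8.6
position: [0.5832, 0.1217, 0.0549]
ee_rot: [-3.139, -0.116, -0.001]
force: [0.2, 0.4, -1.6]
width: 0.244
```

move_arm(
  series=[
    [0,0,1.5,0,0,0],
    [0,0,3,0,0,0],
    [-1,-3,4,0,0,0],
    [-1,-4.5,0,0,0,0],
    [-1,-4.5,0,0,0,0],
    [-1,-4.5,0,0,0,-3],
    [-1,-4.5,0,0,0,-4],
    [-1,-4.5,0,0,0,-4],
  ],
  grip=0.5,
)

```text
clock: 9.4
position: [0.5229, -0.1346, 0.1404]
ee_rot: [3.136, -0.19, 0.003]
force: [1.2, -0.6, 0.1]
width: 0.502
```

Run:
```python
from fit import *
ims=[snap('top'),snap('side')];cv2.imwrite('pics/t6.png',ims[0]['color'][:,:,::-1])
scene(ims)
ob=[o for o in outline_of('top','block0') if o['p']>.4]
os=[o for o in outline_of('side','block0') if o['p']>.4]
for o in ob:
    c=np.argwhere(o['mask']).mean(0)[::-1];p=at(ims[0],*c,.015)
    x,f=fit('block',[(ims[0],o['mask'])],[p[0],p[1],0])
    y,f=x,f
    t=y[:2]-.02*np.array([np.cos(y[2]),np.sin(y[2])]);print(y.round(4),round(f,2),'tab');delta(*t,.15,y[2])
```

```text
cup [ 0.6584 -0.1613  0.1069] cost 0.54 2 px [385. 182.]
cup [ 0.5055 -0.3914  0.0075] cost 0.26 2 px [487. 252.]
block [ 0.7021 -0.3214 -0.1269] cost 0.37 2 px [452. 168.]
block [ 0.5962  0.1119 -0.8483] cost 1.22 2 px [261. 214.]
block [ 0.5389 -0.1406 -0.0755] cost 1.06 2 px [371. 233.]
lunchbox [0.5751 0.0591 0.0733] cost 0.03 2 px [290. 219.]
[0.5857 0.1248 0.7535] 0.93 tab
t 9.6 pos [ 0.523  -0.1341  0.1401] toolyaw -0.121 axis [ 0.001 -0.    -1.   ] F [ 0.9  0.6 -0.6] w 0.502 | d cm [ 4.8  24.53  0.99] dyaw 50.1 j7 -1.56
[ 0.379  -0.0554 -0.9489] 1.0 tab
t 9.6 pos [ 0.523  -0.1341  0.1401] toolyaw -0.121 axis [ 0.001 -0.    -1.   ] F [ 0.9  0.6 -0.6] w 0.502 | d cm [-15.57   9.5    0.99] dyaw -47.4 j7 -1.56
```

Run:
```python
from h import *
im=snap('wrist','w6')
```

```text
(no output)
```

View pics/w6.png

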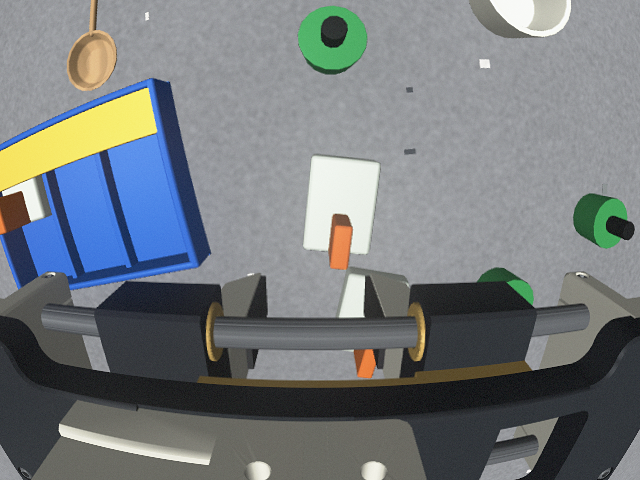

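The wrist view shows the first block in the bay under the ledge, and the next block with top corners at about (313,155), (380,161), (370,253) and (305,248).

```bash
cat >> h.py <<'E'
def wblock(im,s,save=None):
    "orange-tabbed white blocks in the wrist view: white top face via minAreaRect on bench coords z=.02"
    hsv=cv2.cvtColor(im['color'],cv2.COLOR_RGB2HSV);S,V=hsv[...,1],hsv[...,2];H=hsv[...,0]
    w=((S<30)&(V>195)|(H<15)&(S>150)&(V>150)).astype(np.uint8);w[275:]=0
    n,l,st,c=cv2.connectedComponentsWithStats(w);res=[]
    for i in range(1,n):
        if st[i,4]<1500: continue
        cs,_=cv2.findContours((l==i).astype(np.uint8),cv2.RETR_EXTERNAL,cv2.CHAIN_APPROX_NONE)
        P=np.array([wat(im,s,*q[0],.02)[:2] for q in cs[0]],np.float32)
        r=cv2.minAreaRect(P*1000);res.append(r);print('rect mm',np.round(r[0],1),np.round(r[1],1),'ang %.1f'%r[2],'area',st[i,4],'px',c[i].round())
E
python3 - <<'E'
from h import *
s=monitor.observe();im=snap('wrist')
Q=np.array([wat(im,s,u,v,.02)[:2] for u,v in [(313,155),(380,161),(370,253),(305,248)]])
print(Q.round(4),[np.linalg.norm(Q[i]-Q[i-1]).round(4) for i in range(4)]);c=Q.mean(0)
f=Q[:2].mean(0)-Q[2:].mean(0);y=np.arctan2(f[1],f[0]);t=c-.02*np.array([np.cos(y),np.sin(y)]);print(c,y,t)
wblock(im,s);delta(*t,.05,y)
E
```

```text
[[ 0.5812 -0.1386]
 [ 0.5719 -0.1849]
 [ 0.505  -0.172 ]
 [ 0.5147 -0.1247]] [np.float64(0.068), np.float64(0.0472), np.float64(0.0682), np.float64(0.0483)]
[ 0.54317463 -0.15503587] -0.1983844519210257 [ 0.52356691 -0.15109415]
rect mm [ 679.4 -330.8] [32.5 83.8] ang 6.8 area 1847 px [535.  16.]
rect mm [ 535.9 -154. ] [48.1 81.3] ang 77.4 area 6137 px [343. 206.]
t 9.7 pos [ 0.5236 -0.1316  0.1397] toolyaw -0.117 axis [ 0.001  0.001 -1.   ] F [0.2 0.2 1.2] w 0.497 | d cm [-0.   -1.95 -8.97] dyaw -4.7 j7 -1.56
```

move_arm(
  series=[
    [0,-1,-1,0,0,-2.5],
    [0,-1,-3,0,0,-2.5],
    [0,0,-3,0,0,0],
    [0,0,-1.9,0,0,0],
    [0,0,0,0,0,0],
  ],
)

```text
clock: 10.2
position: [0.5211, -0.1519, 0.0471]
ee_rot: [-3.125, 0.322, 0.008]
force: [-0.4, -0.5, -0.5]
width: 0.502
```

move_arm(
  series=[
    [0,0,0,0,0,0],
    [0,0,0,0,0,0],
    [0,0,0,0,0,0],
    [0,0,0,0,0,0],
    [0,0,0,0,0,0],
    [0,0,0,0,0,0],
  ],
  grip=0,
)

```text
clock: 10.8
position: [0.5234, -0.1527, 0.0507]
ee_rot: [3.125, -0.322, 0.002]
force: [-1.2, 1.2, 6.4]
width: 0.129
```

move_arm(
  series=[
    [0,0,1,0,0,0],
    [0,0,3,0,0,0],
    [0,0,4,0,0,0],
    [0,0,0,0,0,8],
    [0,0,0,0,0,8],
    [0,0,0,0,0,0],
  ],
)

```text
clock: 11.4
position: [0.5229, -0.1529, 0.1309]
ee_rot: [3.139, 0.119, 0.001]
force: [0.9, 0.0, -1.9]
width: 0.127
```

Run:
```python
from h import *
delta(*bayw(1,.03-.046-.02),.12,BY)
s=monitor.observe();im=snap('wrist','w7')
```

```text
t 11.4 pos [ 0.5229 -0.1529  0.1309] toolyaw 0.076 axis [ 0.001 -0.    -1.   ] F [ 0.9  0.  -1.9] w 0.127 | d cm [ 1.67 20.84 -1.09] dyaw -0.2 j7 -1.36
```

View pics/w7.png

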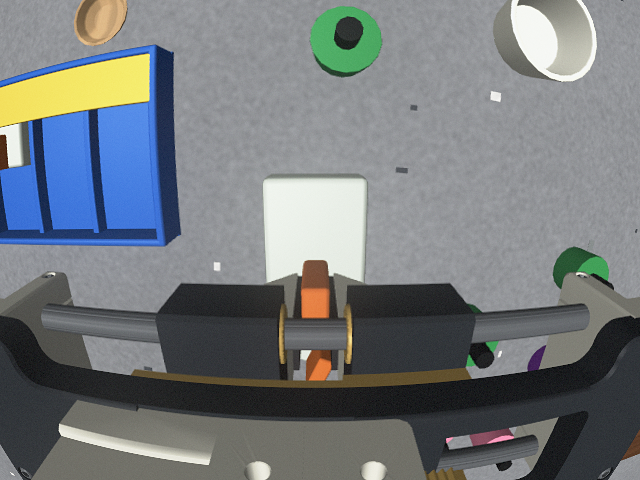

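move_arm(
  series=[
    [0.3,4,0,0,0,0],
    [0.3,4.5,0,0,0,0],
    [0.3,4.5,0,0,0,0],
    [0.3,4.5,0,0,0,0],
    [0.3,3.2,0,0,0,-0.2],
    [0.1,0.1,-2,0,0,0],
    [0,0,-2,0,0,0],
    [0,0,0,0,0,0],
  ],
)

```text
clock: 12.25
position: [0.537, 0.0552, 0.0878]
ee_rot: [3.139, 0.106, -0.008]
force: [-0.6, -0.6, -1.5]
width: 0.129
```

Run:
```python
from h import *
snap('wrist');snap('wrist');delta(*bayw(1,.03-.046-.02),.0555,BY)
s=monitor.observe();im=snap('wrist','w8');c,q=np.cos(BY),np.sin(BY)
cv2.imwrite('pics/v8.png',im['color'][40:300,160:560,::-1])
```

```text
t 12.3 pos [0.5386 0.055  0.0901] toolyaw 0.068 axis [-0.001 -0.    -1.   ] F [ 0.5  0.9 -1.1] w 0.126 | d cm [ 0.09  0.05 -3.46] dyaw 0.3 j7 -1.78
```

View pics/v8.png

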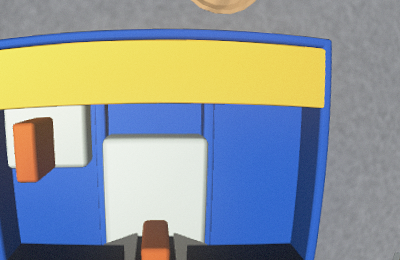

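move_arm(
  series=[
    [0,0,-1.2,0,0,0.3],
    [0,0,-1.2,0,0,0],
    [0,0,-0.8,0,0,0],
    [0,0,-0.3,0,0,0],
    [0,0,0,0,0,0],
    [0,0,0,0,0,0],
  ],
)

```text
clock: 13.0
position: [0.5389, 0.0552, 0.0549]
ee_rot: [3.139, 0.118, -0.0]
force: [-0.3, 0.6, -1.2]
width: 0.127
```

move_arm(
  series=[
    [1,0.08,0,0,0,0],
    [1,0.07,0,0,0,0],
    [1,0.07,0,0,0,0],
    [0.8,0.06,0,0,0,0],
    [0.4,0.03,0,0,0,0],
    [0,0,0,0,0,0],
  ],
)

```text
clock: 13.6
position: [0.5816, 0.0585, 0.0549]
ee_rot: [-3.139, -0.118, -0.0]
force: [-1.3, -0.4, -1.2]
width: 0.129
```

move_arm(
  series=[
    [0.3,0.02,0,0,0,0],
    [0.2,0.01,0,0,0,0],
    [0,0,0,0,0,0],
  ],
)

```text
clock: 13.9
position: [0.5861, 0.0587, 0.0551]
ee_rot: [3.139, 0.119, 0.0]
force: [-0.2, -1.3, -0.6]
width: 0.127
```

move_arm(
  series=[
    [0.2,0.01,-0.05,0,0,0],
    [0,0,0,0,0,0],
  ],
)

```text
clock: 14.1
position: [0.5873, 0.0587, 0.0548]
ee_rot: [3.139, 0.119, -0.002]
force: [-3.1, -0.4, 4.0]
width: 0.127
```

move_arm(
  series=[
    [0.2,0.01,-0.05,0,0,0],
    [0,0,0,0,0,0],
  ],
)

```text
clock: 14.3
position: [0.5874, 0.0588, 0.0547]
ee_rot: [3.139, 0.119, -0.007]
force: [-14.4, -1.0, 18.2]
width: 0.125
```

move_arm(
  series=[
    [-0.2,-0.01,0,0,0,0],
    [0,0,0,0,0,0],
    [0,0,0,0,0,0],
  ],
  grip=0.25,
)

```text
clock: 14.6
position: [0.5883, 0.0588, 0.0541]
ee_rot: [-3.139, -0.118, -0.001]
force: [0.4, 0.0, -0.2]
width: 0.245
```

move_arm(
  series=[
    [0,0,1.5,0,0,0],
    [0,0,3,0,0,0],
    [-2,-2,4,0,0,-3],
    [-3,-4,0,0,0,-4],
    [-3,-4,0,0,0,-4],
    [-3,-4,0,0,0,-4],
    [-2.4,-4,0,0,0,-4],
    [-2,-3,0,0,0,-3],
  ],
  grip=0.5,
)

```text
clock: 15.4
position: [0.4324, -0.1537, 0.1393]
ee_rot: [3.102, -0.49, 0.001]
force: [0.7, 0.4, 0.4]
width: 0.501
```

Run:
```python
from h import *
snap('wrist');s=monitor.observe();im=snap('wrist','w9');wblock(im,s)
delta(.4295,-.1615,.05,-.33)
```

```text
rect mm [ 443.8 -167.2] [48.1 81.1] ang 72.1 area 6297 px [319. 204.]
t 15.5 pos [ 0.431  -0.1558  0.1392] toolyaw -0.318 axis [-0.001 -0.002 -1.   ] F [0.4 1.  0.5] w 0.504 | d cm [-0.15 -0.57 -8.92] dyaw -0.7 j7 -1.65
```

View pics/w9.png

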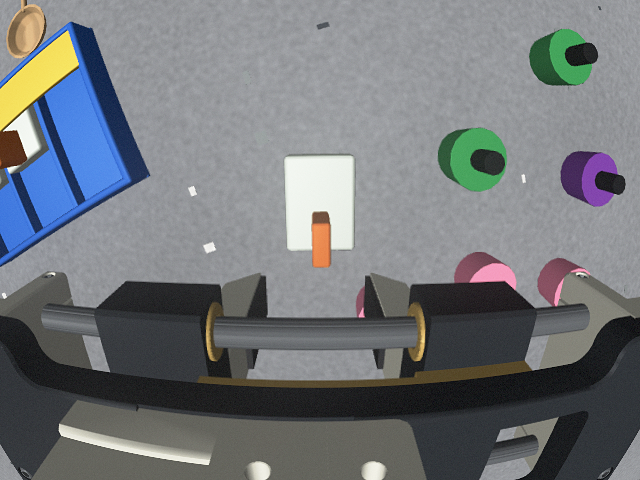

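move_arm(
  series=[
    [0,-0.6,-2,0,0,0],
    [0,0,-3,0,0,0],
    [0,0,-2.5,0,0,0],
    [0,0,-1.3,0,0,0],
    [0,0,0,0,0,0],
  ],
)

```text
clock: 16.0
position: [0.4334, -0.1565, 0.0496]
ee_rot: [-3.104, 0.481, 0.004]
force: [-0.5, -0.4, -0.4]
width: 0.502
```

move_arm(
  series=[
    [0,0,0,0,0,0],
    [0,0,0,0,0,0],
    [0,0,0,0,0,0],
    [0,0,0,0,0,0],
    [0,0,0,0,0,0],
    [0,0,0,0,0,0],
  ],
  grip=0,
)

```text
clock: 16.6
position: [0.4342, -0.1575, 0.0516]
ee_rot: [3.104, -0.483, 0.001]
force: [-1.2, -0.2, 6.7]
width: 0.125
```

move_arm(
  series=[
    [0,0,1,0,0,0],
    [0,0,3,0,0,0],
    [0,0,4,0,0,0],
    [0.8,1,0,0,0,7],
    [1.5,2,0,0,0,8],
    [2,2,0,0,0,7.4],
    [2,2,0,0,0,0],
    [0,0,0,0,0,0],
  ],
)

```text
clock: 17.4
position: [0.4997, -0.0837, 0.1319]
ee_rot: [-3.137, -0.136, -0.004]
force: [0.8, -0.4, -0.3]
width: 0.127
```

Run:
```python
from h import *
delta(*bayw(0,.03-.046-.02),.0555,BY)
s=monitor.observe();im=snap('wrist','w10')
m=(im['color'].min(2)>195);m[275:]=0;n,l,st,c=cv2.connectedComponentsWithStats(m.astype(np.uint8));print([x for x in st[1:] if x[4]>1500])
delta(*bayw(0,.03-.046-.02),.0555,BY)
```

```text
t 17.4 pos [ 0.4997 -0.0837  0.1319] toolyaw 0.087 axis [ 0.003  0.002 -1.   ] F [ 0.8 -0.4 -0.3] w 0.127 | d cm [ 4.44  7.74 -7.64] dyaw -0.8 j7 -1.47
[array([ 264,  180,  102,   95, 8951], dtype=int32)]
t 17.4 pos [ 0.4979 -0.0855  0.1315] toolyaw 0.085 axis [ 0.001  0.001 -1.   ] F [-0.4  0.9 -1.5] w 0.127 | d cm [ 4.62  7.92 -7.6 ] dyaw -0.7 j7 -1.47
```

move_arm(
  series=[
    [1.5,2.6,0,0,0,-0.4],
    [1.6,2.7,0,0,0,-0.3],
    [1.6,2.6,0,0,0,0],
    [0,0,-2,0,0,0],
    [0,0,-2,0,0,0],
    [0,0,0,0,0,0],
    [0,0,0,0,0,0],
  ],
)

```text
clock: 18.15
position: [0.5433, -0.0091, 0.0914]
ee_rot: [3.139, 0.109, -0.002]
force: [0.3, -0.0, -0.5]
width: 0.125
```

Run:
```python
from h import *
snap('wrist');snap('wrist');delta(*bayw(0,.03-.046-.02),.0555,BY)
im=snap('wrist','w11')
cv2.imwrite('pics/v11.png',im['color'][40:300,160:560,::-1])
```

```text
t 18.2 pos [ 0.5443 -0.0088  0.0922] toolyaw 0.069 axis [ 0.001 -0.    -1.   ] F [ 0.2 -0.  -1.2] w 0.127 | d cm [-0.02  0.25 -3.67] dyaw 0.2 j7 -1.65
```

View pics/v11.png

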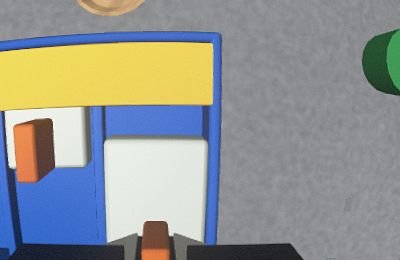

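move_arm(
  series=[
    [0,0.2,-0.6,0,0,0.2],
    [0,0,-1.2,0,0,0],
    [0,0,-1.2,0,0,0],
    [0,0,-0.5,0,0,0],
    [0,0,-0.15,0,0,0],
    [0,0,0,0,0,0],
  ],
)

```text
clock: 18.9
position: [0.5431, -0.0063, 0.055]
ee_rot: [3.139, 0.115, -0.003]
force: [-7.6, 0.2, 16.3]
width: 0.129
```

move_arm(
  series=[
    [1,0.08,0,0,0,0],
    [1,0.07,0,0,0,0],
    [1,0.07,0,0,0,0],
    [0.8,0.06,0,0,0,0],
    [0.4,0.03,0,0,0,0],
    [0,0,0,0,0,0],
  ],
)

```text
clock: 19.5
position: [0.5841, -0.0035, 0.0549]
ee_rot: [3.139, 0.115, -0.006]
force: [-9.9, -0.4, 20.2]
width: 0.129
```

move_arm(
  series=[
    [0.3,0.02,0,0,0,0],
    [0.2,0.01,0,0,0,0],
    [0,0,0,0,0,0],
  ],
)

```text
clock: 19.8
position: [0.5886, -0.0032, 0.0549]
ee_rot: [3.139, 0.115, -0.007]
force: [-12.6, -1.4, 21.3]
width: 0.124
```

move_arm(
  series=[
    [0.2,0.01,0,0,0,0],
    [0,0,0,0,0,0],
  ],
)

```text
clock: 20.0
position: [0.5904, -0.003, 0.0549]
ee_rot: [3.139, 0.115, -0.008]
force: [-12.3, -0.9, 21.2]
width: 0.126
```

move_arm(
  series=[
    [0.2,0.01,0.05,0,0,0],
    [0,0,0,0,0,0],
  ],
)

```text
clock: 20.2
position: [0.5931, -0.003, 0.0549]
ee_rot: [3.139, 0.116, -0.006]
force: [-8.0, -1.2, 13.8]
width: 0.129
```

move_arm(
  series=[
    [0.2,0.01,0.05,0,0,0],
    [0,0,0,0,0,0],
  ],
)

```text
clock: 20.4
position: [0.5932, -0.003, 0.0549]
ee_rot: [3.139, 0.116, -0.012]
force: [-14.1, -1.5, 15.9]
width: 0.131
```

move_arm(
  series=[
    [0.1,0.01,0,0,0,0],
    [0,0,0,0,0,0],
  ],
)

```text
clock: 20.6
position: [0.5932, -0.003, 0.0549]
ee_rot: [3.139, 0.116, -0.014]
force: [-17.4, -1.0, 19.5]
width: 0.129
```

move_arm(
  series=[
    [-0.3,-0.01,0,0,0,0],
    [0,0,0,0,0,0],
    [0,0,0,0,0,0],
  ],
  grip=0.25,
)

```text
clock: 20.9
position: [0.5952, -0.0025, 0.0553]
ee_rot: [3.139, 0.116, 0.0]
force: [0.7, 0.6, -0.2]
width: 0.245
```

move_arm(
  series=[
    [0,0,1.5,0,0,0],
    [0,0,3,0,0,0],
    [1,-2.5,3.5,0,0,0],
    [1.5,-4,0.5,0,0,0],
    [2,-4,0,0,0,0],
    [1.5,-4,0,0,0,0],
    [0.5,-1.5,0,0,0,0],
    [0,0,0,0,0,0],
  ],
  grip=0.45,
)

```text
clock: 21.7
position: [0.6601, -0.1665, 0.1399]
ee_rot: [3.138, 0.108, -0.0]
force: [0.8, -1.0, -0.2]
width: 0.446
```

```bash
cat >> h.py <<'E'
def wcup(im,s):
    "green discs: black knob-top and green centroid; print lid-top circle centre"
    hsv=cv2.cvtColor(im['color'],cv2.COLOR_RGB2HSV);H,S,V=[hsv[...,i].astype(int) for i in range(3)]
    g=((H>45)&(H<80)&(S>100)&(V>140)).astype(np.uint8);g[278:]=0
    n,l,st,c=cv2.connectedComponentsWithStats(g)
    for i in range(1,n):
        if st[i,4]<600: continue
        cs,_=cv2.findContours((l==i).astype(np.uint8),cv2.RETR_EXTERNAL,cv2.CHAIN_APPROX_NONE)
        P=np.array([wat(im,s,*q[0],.034)[:2] for q in max(cs,key=len)],np.float32)
        (x,y),r=cv2.minEnclosingCircle(P*1000);print('cup lid %.1f %.1f r %.1f'%(x,y,r),'px',c[i].round(),st[i,4])
E
python3 - <<'E'
from h import *
snap('wrist');s=monitor.observe();im=snap('wrist','w12');wcup(im,s)
delta(.6584,-.1613,.054)
E
```

```text
cup lid 659.2 -162.6 r 22.5 px [313. 238.] 2419
t 21.8 pos [ 0.6598 -0.1615  0.14  ] toolyaw 0.074 axis [-0.001  0.001 -1.   ] F [0.  1.2 0.1] w 0.456 | d cm [-0.14  0.02 -8.6 ] dyaw None j7 -1.38
```

move_arm(
  series=[
    [0,0,-2.5,0,0,0],
    [0,0,-3,0,0,0],
    [0,0,-2,0,0,0],
    [0,0,-1,0,0,0],
    [0,0,0,0,0,0],
  ],
)

```text
clock: 22.3
position: [0.6597, -0.1608, 0.0549]
ee_rot: [-3.139, -0.119, 0.002]
force: [0.0, -0.0, -1.0]
width: 0.451
```

move_arm(
  series=[
    [0,0,0,0,0,0],
    [0,0,0,0,0,0],
    [0,0,0,0,0,0],
    [0,0,0,0,0,0],
    [0,0,0,0,0,0],
    [0,0,0,0,0,0],
  ],
  grip=0,
)

```text
clock: 22.9
position: [0.6603, -0.1624, 0.0561]
ee_rot: [-3.139, -0.116, -0.001]
force: [-0.5, 0.5, 3.4]
width: 0.164
```

move_arm(
  series=[
    [0,0,1,0,0,0],
    [0,0,3,0,0,0],
    [0,0,4,0,0,0],
    [-1.5,2,0.5,0,0,0],
    [-3,4,0,0,0,0],
    [-3,4,0,0,0,0],
    [-2,2.5,0,0,0,0],
    [0,0,0,0,0,0],
  ],
)

```text
clock: 23.7
position: [0.5622, -0.0327, 0.1412]
ee_rot: [-3.137, -0.125, 0.003]
force: [1.1, 0.3, -0.4]
width: 0.161
```

Run:
```python
from h import *
delta(*bayw(0,-.033),.0585,BY)
snap('wrist');delta(*bayw(0,-.033),.0585,BY)
```

```text
t 23.7 pos [ 0.5622 -0.0327  0.1412] toolyaw 0.080 axis [-0.002  0.002 -1.   ] F [ 1.1  0.3 -0.4] w 0.161 | d cm [-1.51  2.66 -8.27] dyaw -0.4 j7 -1.58
t 23.8 pos [ 0.5639 -0.0354  0.1414] toolyaw 0.077 axis [-0.     0.001 -1.   ] F [ 0.7 -0.1 -0.1] w 0.158 | d cm [-1.68  2.92 -8.29] dyaw -0.2 j7 -1.58
```

move_arm(
  series=[
    [-1.0,1.4,0,0,0,0],
    [-0.9,1.4,0,0,0,0],
    [0,0,-2.5,0,0,0],
    [0,0,-2.5,0,0,0],
    [0,0,-1.5,0,0,0],
    [0,0,-1,0,0,0],
    [0,0,0,0,0,0],
    [0,0,0,0,0,0],
  ],
)

```text
clock: 24.55
position: [0.5463, -0.0094, 0.066]
ee_rot: [-3.139, -0.116, -0.001]
force: [1.2, 0.2, -0.3]
width: 0.162
```

Run:
```python
from h import *
delta(*bayw(0,-.035),.0585,BY)
im=snap('wrist');delta(*bayw(0,-.035),.0585,BY)
cv2.imwrite('pics/v13.png',im['color'][40:300,160:560,::-1])
```

```text
t 24.6 pos [ 0.5463 -0.0094  0.066 ] toolyaw 0.074 axis [ 0.  0. -1.] F [ 1.2  0.2 -0.3] w 0.162 | d cm [-0.12  0.31 -0.75] dyaw -0.0 j7 -1.65
t 24.6 pos [ 0.5466 -0.0094  0.0664] toolyaw 0.074 axis [ 0.001  0.    -1.   ] F [0.3 0.1 0. ] w 0.162 | d cm [-0.15  0.31 -0.79] dyaw -0.0 j7 -1.65
```

View pics/v13.png

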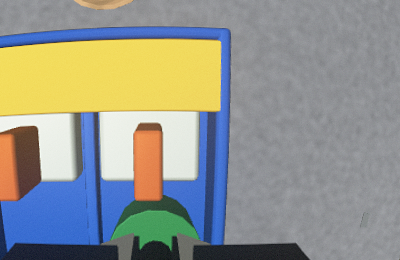

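move_arm(
  series=[
    [-0.1,0.3,-0.2,0,0,0],
    [0,0,-0.3,0,0,0],
    [0,0,-0.1,0,0,0],
    [0,0,0,0,0,0],
    [0,0,0,0,0,0],
  ],
)

```text
clock: 25.1
position: [0.5452, -0.0061, 0.06]
ee_rot: [-3.139, -0.116, -0.001]
force: [-1.2, 2.0, 4.4]
width: 0.166
```

move_arm(
  series=[
    [0,0,-0.1,0,0,0],
    [0,0,0,0,0,0],
  ],
)

```text
clock: 25.3
position: [0.5452, -0.0061, 0.0599]
ee_rot: [-3.139, -0.116, -0.001]
force: [-6.2, 2.3, 17.8]
width: 0.162
```

move_arm(
  series=[
    [0,0,-0.1,0,0,0],
    [0,0,0,0,0,0],
  ],
)

```text
clock: 25.5
position: [0.5454, -0.006, 0.0598]
ee_rot: [-3.139, -0.116, -0.002]
force: [-8.4, 2.1, 29.6]
width: 0.16
```

move_arm(
  series=[
    [0,0,0.1,0,0,0],
    [0,0,0,0,0,0],
    [0,0,0,0,0,0],
  ],
  grip=0.35,
)

```text
clock: 25.8
position: [0.5449, -0.0067, 0.0584]
ee_rot: [3.139, 0.115, -0.0]
force: [0.5, 0.9, 0.3]
width: 0.338
```

move_arm(
  series=[
    [0,0,1.5,0,0,0],
    [0,0,3,0,0,0],
    [-0.5,-2,3.5,0,0,0],
    [-1.5,-4.5,0,0,0,0],
    [-1.7,-4.5,0,0,0,0],
    [-1.5,-4.5,0,0,0,0],
    [-1.5,-4.5,0,0,0,0],
    [-1.5,-4.3,0,0,0,0],
  ],
  grip=0.45,
)

```text
clock: 26.6
position: [0.4619, -0.2516, 0.1384]
ee_rot: [3.139, 0.115, -0.0]
force: [1.0, -1.2, -0.0]
width: 0.452
```

move_arm(
  series=[
    [-1.5,-3.6,0,0,0,0],
    [0,0,0,0,0,0],
    [0,0,0,0,0,0],
  ],
)

```text
clock: 26.9
position: [0.4472, -0.2865, 0.1382]
ee_rot: [-3.139, -0.111, 0.001]
force: [-0.0, 0.0, 0.8]
width: 0.449
```

Run:
```python
from h import *
snap('wrist');s=monitor.observe();im=snap('wrist','w14');wcup(im,s)
delta(.4485,-.2848,.055)
```

```text
cup lid 506.3 -392.6 r 22.7 px [470. 170.] 2089
cup lid 448.8 -286.8 r 22.6 px [317. 237.] 2481
t 27.0 pos [ 0.4484 -0.2844  0.1383] toolyaw 0.075 axis [-0.     0.001 -1.   ] F [-1.1 -0.5  0.4] w 0.452 | d cm [ 0.01 -0.04 -8.33] dyaw None j7 -1.06
```

View pics/w14.png

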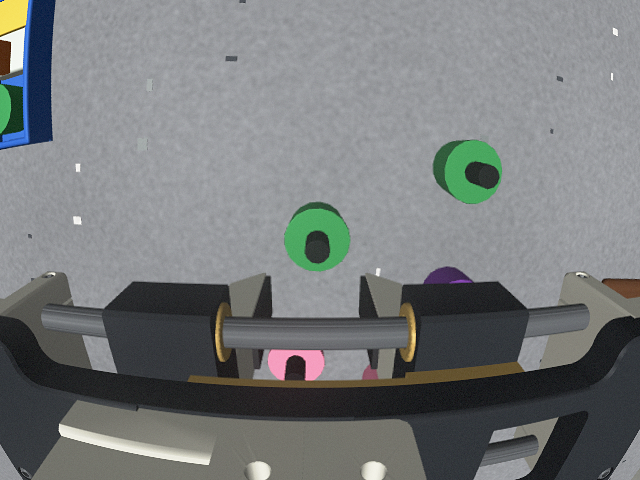

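move_arm(
  series=[
    [0,-0.1,-2.5,0,0,0],
    [0,0,-3,0,0,0],
    [0,0,-2,0,0,0],
    [0,0,-0.9,0,0,0],
    [0,0,0,0,0,0],
  ],
)

```text
clock: 27.5
position: [0.4486, -0.2857, 0.0541]
ee_rot: [-3.139, -0.119, 0.001]
force: [0.1, -0.0, 0.0]
width: 0.452
```

move_arm(
  series=[
    [0,0,0,0,0,0],
    [0,0,0,0,0,0],
    [0,0,0,0,0,0],
    [0,0,0,0,0,0],
    [0,0,0,0,0,0],
    [0,0,0,0,0,0],
  ],
  grip=0,
)

```text
clock: 28.1
position: [0.4482, -0.2864, 0.0549]
ee_rot: [3.139, 0.116, 0.001]
force: [-0.1, 1.4, 4.3]
width: 0.163
```

move_arm(
  series=[
    [0,0,1,0,0,0],
    [0,0,3,0,0,0],
    [0,0,4,0,0,0],
    [0.5,2,0.8,0,0,0],
    [1,4,0,0,0,0],
    [1.1,4.5,0,0,0,0],
    [1.1,4.5,0,0,0,0],
    [1.1,4.5,0,0,0,0],
  ],
)

```text
clock: 28.9
position: [0.4961, -0.0901, 0.1433]
ee_rot: [3.139, 0.115, 0.001]
force: [0.8, -0.8, -0.8]
width: 0.162
```

move_arm(
  series=[
    [1.1,4.5,0,0,0,0],
    [1.1,4.5,0,0,0,0],
    [1,3,0,0,0,0],
    [0.6,1.5,0,0,0,0],
    [0,0,0,0,0,0],
    [0,0,0,0,0,0],
  ],
)

```text
clock: 29.5
position: [0.5336, 0.0419, 0.1426]
ee_rot: [3.138, 0.114, -0.001]
force: [-1.2, -0.0, -1.2]
width: 0.169
```

Run:
```python
from h import *
snap('wrist');delta(*bayw(1,-.035),.0595,BY)
```

```text
t 29.6 pos [0.5335 0.0413 0.1425] toolyaw 0.071 axis [-0.001 -0.001 -1.   ] F [-0.3 -0.6 -0.7] w 0.166 | d cm [ 0.71  1.43 -8.3 ] dyaw 0.1 j7 -1.75
```

move_arm(
  series=[
    [0.4,0.7,0,0,0,0],
    [0.3,0.7,-1,0,0,0],
    [0,0,-2.5,0,0,0],
    [0,0,-2,0,0,0],
    [0,0,-1.5,0,0,0],
    [0,0,-0.6,0,0,0],
    [0,0,0,0,0,0],
    [0,0,0,0,0,0],
  ],
)

```text
clock: 30.35
position: [0.5413, 0.0576, 0.0669]
ee_rot: [-3.139, -0.116, -0.001]
force: [0.5, 0.2, -0.7]
width: 0.163
```

move_arm(
  series=[
    [0,0,-0.3,0,0,0],
    [0,0,-0.2,0,0,0],
    [0,0,0,0,0,0],
    [0,0,0,0,0,0],
  ],
)

```text
clock: 30.75
position: [0.541, 0.0575, 0.0618]
ee_rot: [-3.139, -0.116, -0.0]
force: [-1.0, -0.3, -1.6]
width: 0.163
```

move_arm(
  series=[
    [0,0,-0.1,0,0,0],
    [0,0,0,0,0,0],
  ],
)

```text
clock: 30.95
position: [0.5409, 0.0575, 0.0606]
ee_rot: [3.139, 0.116, -0.0]
force: [-0.7, 0.6, -0.9]
width: 0.162
```

Run:
```python
from h import *
snap('wrist');delta(*bayw(1,-.035),.0595,BY)
```

```text
t 31.0 pos [0.541  0.0575 0.0606] toolyaw 0.074 axis [ 0. -0. -1.] F [-0.2  1.2 -1. ] w 0.165 | d cm [-0.04 -0.19 -0.11] dyaw -0.0 j7 -1.80
```

move_arm(
  series=[
    [0,-0.1,-0.1,0,0,0],
    [0,0,0,0,0,0],
  ],
)

```text
clock: 31.2
position: [0.5409, 0.0563, 0.0595]
ee_rot: [3.139, 0.115, -0.0]
force: [-0.2, 0.0, -0.1]
width: 0.165
```

move_arm(
  series=[
    [0,0,-0.1,0,0,0],
    [0,0,0,0,0,0],
  ],
)

```text
clock: 31.4
position: [0.541, 0.0564, 0.0589]
ee_rot: [3.139, 0.115, 0.0]
force: [-1.5, -0.8, 4.3]
width: 0.162
```

move_arm(
  series=[
    [0,0,-0.1,0,0,0],
    [0,0,0,0,0,0],
  ],
)

```text
clock: 31.6
position: [0.5412, 0.0564, 0.0589]
ee_rot: [3.139, 0.115, 0.001]
force: [-5.6, -1.1, 16.8]
width: 0.165
```

move_arm(
  series=[
    [0,0,0.1,0,0,0],
    [0,0,0,0,0,0],
    [0,0,0,0,0,0],
  ],
  grip=0.35,
)

```text
clock: 31.9
position: [0.541, 0.0565, 0.0585]
ee_rot: [-3.139, -0.116, -0.0]
force: [0.0, 0.2, -0.2]
width: 0.341
```

move_arm(
  series=[
    [0,0,1.5,0,0,0],
    [0,0,3,0,0,0],
    [0,-2,3.5,0,0,0],
    [-0.4,-4.5,0,0,0,0],
    [-0.4,-4.5,0,0,0,0],
    [-0.4,-4.5,0,0,0,0],
    [-0.4,-4.5,0,0,0,0],
    [-0.4,-4.5,0,0,0,0],
  ],
  grip=0.45,
)

```text
clock: 32.7
position: [0.5205, -0.1903, 0.1385]
ee_rot: [3.139, 0.116, -0.0]
force: [0.7, 0.2, 0.4]
width: 0.445
```

move_arm(
  series=[
    [-0.4,-4.5,0,0,0,0],
    [-0.4,-4.5,0,0,0,0],
    [-0.4,-4.5,0,0,0,0],
    [-0.3,-4.5,0,0,0,0],
    [0,-2.3,0,0,0,0],
    [0,0,0,0,0,0],
    [0,0,0,0,0,0],
  ],
)

```text
clock: 33.4
position: [0.5057, -0.3915, 0.138]
ee_rot: [-3.139, -0.114, 0.001]
force: [-0.6, 0.9, 0.1]
width: 0.454
```

Run:
```python
from h import *
snap('wrist');s=monitor.observe();im=snap('wrist','w15');wcup(im,s)
delta(.506,-.392,.055)
```

```text
cup lid 506.5 -392.6 r 22.5 px [317. 238.] 2480
t 33.5 pos [ 0.5064 -0.3898  0.1383] toolyaw 0.075 axis [-0.     0.001 -1.   ] F [ 0.4 -0.4  0.1] w 0.450 | d cm [-0.04 -0.22 -8.33] dyaw None j7 -0.95
```

move_arm(
  series=[
    [0,-0.2,-2.5,0,0,0],
    [0,0,-3,0,0,0],
    [0,0,-2,0,0,0],
    [0,0,-0.9,0,0,0],
    [0,0,0,0,0,0],
  ],
)

```text
clock: 34.0
position: [0.5064, -0.3922, 0.0544]
ee_rot: [-3.139, -0.118, 0.001]
force: [0.9, 0.1, 0.1]
width: 0.452
```

move_arm(
  series=[
    [0,0,0,0,0,0],
    [0,0,0,0,0,0],
    [0,0,0,0,0,0],
    [0,0,0,0,0,0],
    [0,0,0,0,0,0],
    [0,0,0,0,0,0],
  ],
  grip=0,
)

```text
clock: 34.6
position: [0.5062, -0.3935, 0.0549]
ee_rot: [3.139, 0.116, 0.001]
force: [-0.2, 1.0, 1.9]
width: 0.164
```

move_arm(
  series=[
    [0,0,1,0,0,0],
    [0,0,3,0,0,0],
    [0,0,4,0,0,0],
    [0,2,0.8,0,0,0],
    [0.2,4.5,0,0,0,0],
    [0.3,4.5,0,0,0,0],
    [0.3,4.5,0,0,0,0],
    [0.3,4.5,0,0,0,0],
  ],
)

```text
clock: 35.4
position: [0.5165, -0.1913, 0.1428]
ee_rot: [-3.139, -0.116, -0.0]
force: [0.5, -0.5, -1.6]
width: 0.166
```

move_arm(
  series=[
    [0.3,4.5,0,0,0,0],
    [0.3,4.5,0,0,0,0],
    [0.3,4.5,0,0,0,0],
    [0.3,4.5,0,0,0,0],
    [0.3,4.5,0,0,0,0],
    [0.2,4.5,0,0,0,0],
    [0,2,0,0,0,0],
    [0,0,0,0,0,0],
  ],
)

```text
clock: 36.2
position: [0.5331, 0.1014, 0.1428]
ee_rot: [-3.137, -0.126, -0.0]
force: [0.4, -0.6, -0.7]
width: 0.165
```

Run:
```python
from h import *
snap('wrist');snap('wrist');delta(*bayw(2,-.035),.0595,BY)
```

```text
t 36.3 pos [0.5334 0.0966 0.1426] toolyaw 0.075 axis [-0.    -0.001 -1.   ] F [ 0.6 -0.2 -0.7] w 0.164 | d cm [ 0.26  2.08 -8.31] dyaw -0.1 j7 -1.85
```

move_arm(
  series=[
    [0.2,1,0,0,0,0],
    [0.1,1.1,0,0,0,0],
    [0,0,-2.5,0,0,0],
    [0,0,-2.5,0,0,0],
    [0,0,-2,0,0,0],
    [0,0,-0.6,0,0,0],
    [0,0,0,0,0,0],
    [0,0,0,0,0,0],
  ],
)

```text
clock: 37.1
position: [0.5376, 0.1177, 0.0674]
ee_rot: [-3.139, -0.115, -0.002]
force: [-0.4, -0.5, -0.9]
width: 0.164
```

Run:
```python
from h import *
snap('wrist');delta(*bayw(2,-.035),.0595,BY)
```

```text
t 37.1 pos [0.5378 0.1177 0.0677] toolyaw 0.073 axis [ 0.002  0.    -1.   ] F [ 0.6 -0.2 -0.7] w 0.159 | d cm [-0.17 -0.03 -0.82] dyaw -0.0 j7 -1.91
```

move_arm(
  series=[
    [-0.1,0,-0.3,0,0,0],
    [0,0,-0.3,0,0,0],
    [0,0,-0.1,0,0,0],
    [0,0,0,0,0,0],
  ],
)

```text
clock: 37.55
position: [0.5359, 0.1174, 0.0595]
ee_rot: [3.139, 0.116, -0.0]
force: [0.1, 0.7, 0.1]
width: 0.168
```

move_arm(
  series=[
    [0,0,-0.15,0,0,0],
    [0,0,0,0,0,0],
  ],
)

```text
clock: 37.75
position: [0.5362, 0.1177, 0.0587]
ee_rot: [-3.139, -0.116, -0.001]
force: [-2.5, 0.2, 6.9]
width: 0.165
```

move_arm(
  series=[
    [0,0,-0.1,0,0,0],
    [0,0,0,0,0,0],
  ],
)

```text
clock: 37.95
position: [0.5363, 0.1178, 0.0586]
ee_rot: [-3.139, -0.116, -0.002]
force: [-6.3, 0.0, 19.1]
width: 0.163
```

move_arm(
  series=[
    [0,0,0.1,0,0,0],
    [0,0,0,0,0,0],
    [0,0,0,0,0,0],
  ],
  grip=0.35,
)

```text
clock: 38.25
position: [0.536, 0.1175, 0.058]
ee_rot: [3.139, 0.116, 0.0]
force: [0.2, 0.2, -0.0]
width: 0.341
```

move_arm(
  series=[
    [0,0,1.5,0,0,0],
    [0,0,3,0,0,0],
    [0.5,2,3.5,0,0,0],
    [1.2,4.5,0,0,0,0],
    [1.2,4.5,0,0,0,0],
    [1.2,4.5,0,0,0,0],
    [1.2,4,0,0,0,0],
    [0.5,1.5,0,0,0,0],
  ],
  grip=0.5,
)

```text
clock: 39.05
position: [0.5933, 0.3331, 0.1376]
ee_rot: [-3.136, -0.123, 0.001]
force: [-0.1, 0.1, 0.2]
width: 0.499
```

Run:
```python
from h import *
snap('wrist');snap('wrist');s=monitor.observe();im=snap('wrist','w16')
delta(.5934,.3275,.05)
o=outline_of('wrist','stopper');print([(x['p'],x['rect']) for x in o])
o=outline_of('wrist','bottle');print([(x['p'],x['rect']) for x in o])
```

```text
t 39.2 pos [0.5935 0.3284 0.1372] toolyaw 0.076 axis [-0.001 -0.    -1.   ] F [-0.2 -1.7  0.6] w 0.502 | d cm [-0.01 -0.09 -8.72] dyaw None j7 -2.16
[(0.67, [289.7, 213.8, 56.2, 54.3])]
[(0.72, [246.7, 346.1, 49.8, 34.1]), (0.62, [506.3, 190.6, 129.9, 164.7])]
```

View pics/w16.png

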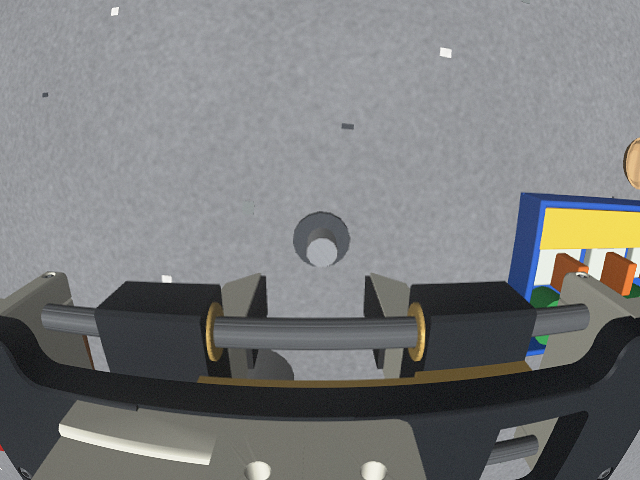

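move_arm(
  series=[
    [0,-0.3,-2.5,0,0,0],
    [0,0,-3,0,0,0],
    [0,0,-2,0,0,0],
    [0,0,-0.9,0,0,0],
    [0,0,0,0,0,0],
    [0,0,0,0,0,0],
  ],
)

```text
clock: 39.9
position: [0.5946, 0.3241, 0.0551]
ee_rot: [-3.139, -0.114, -0.002]
force: [-0.3, 0.1, 0.2]
width: 0.5
```

move_arm(
  series=[
    [0,0,0,0,0,0],
    [0,0,0,0,0,0],
    [0,0,0,0,0,0],
    [0,0,0,0,0,0],
    [0,0,0,0,0,0],
    [0,0,0,0,0,0],
  ],
  grip=0,
)

```text
clock: 40.5
position: [0.5942, 0.3247, 0.0545]
ee_rot: [-3.139, -0.116, -0.001]
force: [-1.0, 0.0, 3.4]
width: 0.205
```

move_arm(
  series=[
    [0,0,1,0,0,0],
    [0,0,3,0,0,0],
    [0,0,4,0,0,0],
    [0,0,4.5,0,0,0],
    [0,0,4.5,0,0,0],
    [0,0,3.5,0,0,0],
    [0,0,0,0,0,0],
  ],
)

```text
clock: 41.2
position: [0.5959, 0.3259, 0.266]
ee_rot: [-3.134, -0.115, -0.013]
force: [0.5, 0.1, -0.2]
width: 0.205
```

Run:
```python
from fit import *
snap('wrist');im=snap('top')
for o in outline_of('top','bottle')[:2]: print(o['p'],o['rect'],fit('bottle',[(im,o['mask'])],[.448,.3735,0]))
im=snap('side')
for o in outline_of('side','bottle')[:1]: print(o['p'],o['rect'],fit('bottle',[(im,o['mask'])],[.448,.3735,0]))
delta(.4480,.3735,.233)
```

```text
0.82 [131.8, 256.8, 31.7, 27.7] (array([0.44875654, 0.37706027, 0.04921179]), np.float64(0.8894669687264015))
0.75 [254.0, 226.0, 19.6, 21.2] (array([0.448 , 0.3735, 0.    ]), np.float64(1.0))
0.61 [208.5, 339.9, 50.0, 107.6] (array([0.44729387, 0.37480644, 0.06236906]), np.float64(0.055393588788972256))
t 41.5 pos [0.5932 0.3239 0.2575] toolyaw 0.074 axis [-0.002 -0.002 -1.   ] F [ 0.1  0.2 -0.5] w 0.211 | d cm [-14.52   4.96  -2.45] dyaw None j7 -2.14
```

move_arm(
  series=[
    [-1.5,0.5,0,0,0,0],
    [-2.5,0.9,0,0,0,0],
    [-3,1,0,0,0,0],
    [-3,1,0,0,0,0],
    [-2.5,0.9,0,0,0,0],
    [-1.5,0.5,0,0,0,0],
    [-0.5,0.2,0,0,0,0],
    [0,0,0,0,0,0],
  ],
)

```text
clock: 42.25
position: [0.449, 0.3744, 0.2588]
ee_rot: [3.139, 0.116, -0.0]
force: [0.1, 0.2, -0.5]
width: 0.206
```

Run:
```python
from h import *
snap('wrist');snap('wrist');s=monitor.observe();im=snap('wrist','w17');a=snap('side','s17');b=snap('top','t17')
delta(.4480,.3737,.2105)
w=cv2.resize(im['color'][150:330,220:420],None,fx=2,fy=2)
sd=cv2.resize(a['color'][270:460,140:320],(360,380),interpolation=cv2.INTER_CUBIC)
cv2.imwrite('pics/v17.png',np.hstack([w[:360],sd[:360]])[:,:,::-1])
```

```text
t 42.5 pos [0.4501 0.3738 0.2589] toolyaw 0.072 axis [ 0. -0. -1.] F [-0.3  0.4 -0.3] w 0.211 | d cm [-0.21 -0.01 -4.84] dyaw None j7 -2.36
```

View pics/v17.png

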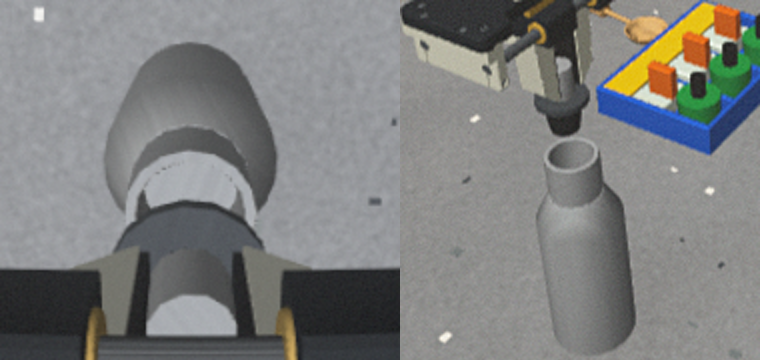

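move_arm(
  series=[
    [-0.1,0,-1,0,0,0],
    [0,0,-1,0,0,0],
    [0,0,-1,0,0,0],
    [0,0,-0.8,0,0,0],
    [0,0,0,0,0,0],
    [0,0,0,0,0,0],
  ],
)

```text
clock: 43.1
position: [0.4479, 0.3745, 0.2209]
ee_rot: [3.139, 0.116, -0.001]
force: [1.4, 0.3, -0.6]
width: 0.208
```

move_arm(
  series=[
    [0,0,-0.4,0,0,0],
    [0,0,-0.3,0,0,0],
    [0,0,0,0,0,0],
    [0,0,0,0,0,0],
  ],
)

```text
clock: 43.5
position: [0.448, 0.3745, 0.2142]
ee_rot: [-3.139, -0.116, -0.0]
force: [0.8, -0.5, -0.4]
width: 0.209
```

move_arm(
  series=[
    [0,0,-0.2,0,0,0],
    [0,0,-0.1,0,0,0],
    [0,0,0,0,0,0],
  ],
)

```text
clock: 43.8
position: [0.4479, 0.3744, 0.2109]
ee_rot: [3.139, 0.116, -0.0]
force: [0.7, 0.5, -1.6]
width: 0.207
```

move_arm(
  series=[
    [0,0,-0.1,0,0,0],
    [0,0,0,0,0,0],
  ],
)

```text
clock: 44.0
position: [0.4481, 0.3746, 0.2106]
ee_rot: [-3.139, -0.116, -0.001]
force: [-0.7, -0.5, 4.3]
width: 0.205
```

move_arm(
  series=[
    [0,0,-0.1,0,0,0],
    [0,0,0,0,0,0],
  ],
)

```text
clock: 44.2
position: [0.4484, 0.3748, 0.2105]
ee_rot: [-3.138, -0.116, -0.002]
force: [-2.0, -1.6, 10.5]
width: 0.21
```

move_arm(
  series=[
    [0,0,0.1,0,0,0],
    [0,0,0,0,0,0],
    [0,0,0,0,0,0],
    [0,0,0,0,0,0],
  ],
  grip=0.45,
)

```text
clock: 44.6
position: [0.4479, 0.3744, 0.2098]
ee_rot: [3.139, 0.116, -0.0]
force: [0.3, -0.3, 0.5]
width: 0.444
```

move_arm(
  series=[
    [0,0,1.5,0,0,0],
    [0,0,3,0,0,0],
    [0,0,4,0,0,0],
    [1,-3,0,0,0,0],
    [0,-4.5,0,0,0,0],
    [0,-4.5,0,0,0,0],
    [0,-4.5,0,0,0,0],
    [0,-4.5,0,0,0,0],
  ],
)

```text
clock: 45.4
position: [0.4577, 0.1627, 0.295]
ee_rot: [3.139, 0.116, 0.0]
force: [-0.5, 0.1, -0.3]
width: 0.449
```

move_arm(
  series=[
    [0,-4.5,0,0,0,0],
    [0,-4.5,0,0,0,0],
    [0,-4.5,0,0,0,0],
    [0,-4.5,0,0,0,0],
    [0,-4.5,0,0,0,0],
    [0,-4.5,0,0,0,0],
    [0,-4.5,0,0,0,0],
    [0,-4.5,0,0,0,0],
  ],
)

```text
clock: 46.2
position: [0.4576, -0.1973, 0.2952]
ee_rot: [3.139, 0.116, 0.001]
force: [1.2, -0.2, 0.5]
width: 0.446
```

move_arm(
  series=[
    [0,-4.5,0,0,0,0],
    [0,-4.5,0,0,0,0],
    [0,-4.5,0,0,0,0],
    [0,-4.5,0,0,0,0],
    [0,0,0,0,0,0],
  ],
)

```text
clock: 46.7
position: [0.4555, -0.3823, 0.2946]
ee_rot: [3.136, 0.103, -0.003]
force: [-0.1, 0.7, -1.0]
width: 0.452
```

Run:
```python
from fit import *
snap('wrist');snap('wrist');delta(0,0,0)
a=snap('top','t18');b=snap('side','s18')
k=lambda x:cv2.resize(x['color'],None,fx=1,fy=1)
t=cv2.resize(a['color'][150:310,100:350],(800,512),interpolation=cv2.INTER_CUBIC)[:,:420*1]
t1=cv2.resize(a['color'][175:275,235:345],(400,364),interpolation=cv2.INTER_CUBIC)
t2=cv2.resize(b['color'][260:460,180:360],(360,400),interpolation=cv2.INTER_CUBIC)
c=np.zeros((400,760,3),np.uint8);c[:364,:400]=t1;c[:,400:]=t2
cv2.imwrite('pics/v18.png',c[:,:,::-1])
MM=masks(a);hb=BX;cc,q=np.cos(BY),np.sin(BY)
hsv=cv2.cvtColor(a['color'],cv2.COLOR_RGB2HSV);H,S,V=[hsv[...,i].astype(int) for i in range(3)]
for nm,m,z,am in [('cup',MM['green'],.038,40),('tab',(H<12)&(S>150)&(V>80),.05,10)]:
    for mm,ce,st in comps(m,am):
        p=at(a,*ce,z);d=p[:2]-hb;print(nm,p.round(3),'box mm',(np.array([cc*d[0]+q*d[1],-q*d[0]+cc*d[1]])*1000).round(1),st[4])
o=outline_of('side','bottle')[0];print('bottle',fit('bottle',[(b,o['mask'])],[.448,.3735,0]),[(x['p'],x['rect']) for x in outline_of('side','ramekin')[:1]],[(x['p'],x['rect']) for x in outline_of('side','spoon')[:1]])
```

```text
t 46.8 pos [ 0.4574 -0.3765  0.2945] toolyaw 0.071 axis [-0.001  0.    -1.   ] F [0.4 0.9 0.1] w 0.451 | d cm [-45.74  37.65 -29.45] dyaw None j7 -0.81
cup [ 0.543 -0.005  0.038] box mm [-36.9 -60.3] 258
cup [0.541 0.057 0.038] box mm [-34.2   1.7] 263
cup [0.535 0.119 0.038] box mm [-35.5  63.3] 263
tab [ 0.589 -0.002  0.05 ] box mm [  8.8 -60.6] 54
tab [0.584 0.06  0.05 ] box mm [9.  0.8] 59
tab [0.58  0.122 0.05 ] box mm [ 8.9 63.8] 57
bottle (array([0.44760961, 0.37430872, 0.05381136]), np.float64(0.1736604516329172)) [(0.98, [324.2, 214.4, 29.9, 26.1])] [(0.74, [220.4, 261.6, 52.2, 30.2])]
```

View pics/v18.png

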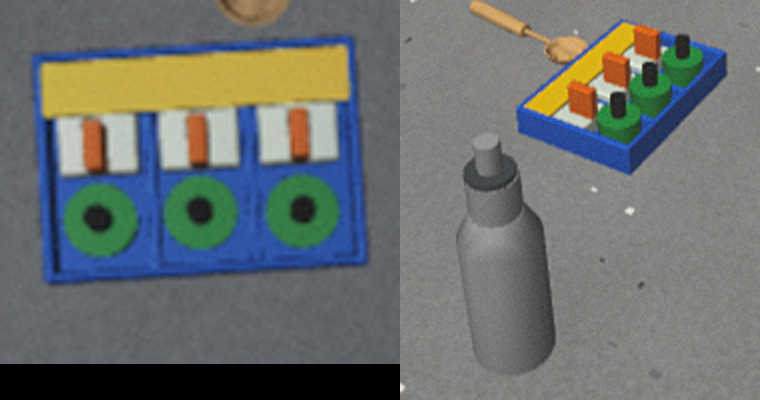

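The pictures show all three blocks under the ledge, the tabs in a line at about 9 mm in box x against a nominal 10. The cups are upright behind them and the stopper flange sits on the rim, so I sign off.

```bash
python3 -c "
from h import *
print(workorder.sign_off())"
```

```text
the job is handed in; nothing more can be done
None
```

The lunch is packed and the job is handed in at about 47 s of the 210 s. No verdict comes back, so what follows rests on my own last checks.

- **Cool blocks:** I slid all three under the ledge until the end wall stopped them, at 13–17 N. In the last pictures the tabs sit at about 9 mm in the box's x (nominal 10) and within about 2 mm of each bay's centre line.
- **Snack cups:** the three green cups stand upright at the open ends, within about 2 mm of their open points. I left the pink and purple look-alikes alone.
- **Stopper and bottle:** the stopper met the rim at the height I had worked out, and in the side view its flange rests on the rim. The bottle stands upright where it was.
- **Ramekin and spoon:** both show in the side view where they were at the start, to within a few pixels.

I saw no knocked block and no slackening of the grip. One reading is weaker: after seating, the bottle outline fit worse (cost 0.17 against 0.06–0.09 before), probably because the stopper now shows in it. Its fitted position agrees to within 1 mm.

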